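# Lock the sieve shaker's clamp bar with its linchpin

### The job

The soil sieves are stacked on the shaker and the clamp bar is on, but only one of its two posts is locked; the missing linchpin has rolled half under the low wooden rack, with just its shaft showing. Get it out, push it fully home through the hole of the free post, then swing its sprung ring up over the top of the post until it snaps shut over the pin's end, and let go. Leave the bowl, tin, jar and brush where they are.

Things in the scene. Friction and masses are not known exactly. Their poses are not given: they have to be found in the camera images.
- linchpin: Plain steel linchpin, 84 g with its ring. Origin on the pin's axis at the shoulder where shaft meets head; x runs along the shaft to the tip, y is parallel to the ring's hinge. At the start it lies flat on the bench, axis 7 mm up, shaft sticking out from under the rack's right-hand (-y) edge, head and ring hidden underneath, shoulder 1 to 8 mm inside the edge.
- pin_seat (a point): point on the linchpin's axis 10 mm ahead of the shoulder; it lies at the middle of the post when the pin is fully home. The shaft is 9 mm in diameter and 34 mm long, its last 5 mm tapered to 4.4 mm.
- ring (a joint): angle of the linchpin's ring: 0 = folded straight back behind the head (start), 1.57 = square to the pin, standing up (+z of the pin), 3.14 = shut, lying along the shaft round the post with its bow beyond the tip. Over-centre spring: below 2.0 it pulls back to 0, above 2.0 it snaps to 3.14 on its own; about 1 N at the bow moves it.
- ring_grip (a point): middle of the grip sleeve on the ring's bow, 66 mm from the hinge: a rubber sleeve 9 mm in diameter and 22 mm long, parallel to the hinge. The ring is a 67 mm circle of 4.4 mm steel wire; the sleeve is its only thicker part.
- post_hole (a point): Middle of the hole in the free post, the shaker's left-hand (+y) one; axes as the shaker's. Round level hole, 10.5 mm in diameter, along x, open on both faces (either will do). The post is square bar, 20 mm in x and 22 mm in y, ending 11 mm above the hole's axis. The clamp bar's top (50 mm wide in x) is 8.5 mm below the axis: the pin's head lies flat on it, hinge level.
- other_hole (a point): the same point of the other post, 150 mm away in -y, where an identical linchpin is already locked, its head on the -x side (fixed there, leave it)
- shaker: bench sieve shaker, fixed: white housing 200 mm (x) by 220 mm (y), 80 mm high, carriage plate on top up to 102 mm, stack of 100 mm steel sieves, clamp bar along y (190 mm long) over the lid and through both posts at y = -75 and +75 mm, hole axes 240.5 mm above the bench. Origin at the centre of its underside; -x faces the robot.
- rack: low wooden drying rack, fixed: board 260 mm (x) by 160 mm (y), underside 32 mm and top 42 mm above the bench, on four round feet near its corners. Origin on the bench below its centre.
- soil_bowl: bystander on the rack: glass bowl of soil, 84 mm wide, 32 mm high; origin under its centre
- tin: bystander on the rack: aluminium tin of soil, 64 mm wide, 28 mm high; origin under its centre
- jar: bystander on the bench: brown glass jar with a black lid, 56 mm wide, 75 mm high; origin under its centre
- sieve_brush: bystander on the bench: wooden sieve brush about 150 mm long, 18 mm high; origin under its ferrule
- pin_head (a point): middle of the linchpin's head, on the axis 12 mm behind the shoulder: flat-sided block 18 mm wide (y) and 14 mm high (z) from the shoulder to 23 mm behind it, then a 14 mm wide tail to 32 mm. The ring's hinge crosses the tail 26 mm behind the shoulder, on the axis.

How it is judged:
On the way:
1. the linchpin is fully home in the free post's hole, its ring still open (distance between pin_seat and post_hole below 0.004 m and angle between the x axis of linchpin and the x axis of post_hole, either way round below 0.2 rad and value of joint ring below 1.5 rad), for 0.2 s.
At the end, for the whole second after the job is handed in: The linchpin is home through the free post (its seat point within 4 mm of the hole's middle, its axis within 0.2 rad of the hole's, from either side), its ring is shut over the pin's end (joint above 3.0 rad) and it is at rest and let go; no bystander has been shifted by more than 20 mm (distance between pin_seat and post_hole below 0.004 m and angle between the x axis of linchpin and the x axis of post_hole, either way round below 0.2 rad and value of joint ring above 3 rad and linear speed of linchpin below 0.02 m/s); the robot touches nothing.
It fails at once if the soil bowl is disturbed (distance of soil_bowl from where it was at the start of the episode above 0.02 m).
It fails at once if the tin is disturbed (distance of tin from where it was at the start of the episode above 0.02 m).
It fails at once if the jar is disturbed (distance of jar from where it was at the start of the episode above 0.02 m).
It fails at once if the sieve brush is disturbed (distance of sieve_brush from where it was at the start of the episode above 0.02 m).
It also fails if it takes over 62 s, if anything falls off the work surface, if the arm or the gripper's body presses on something with over 40 N, if the wrist force passes 120 N, or if a joint passes its speed limit or range.

### The arm

A 7-joint arm with a two-finger parallel gripper is mounted at the origin on the work surface. World frame = base frame: x ahead of the robot, y to its left, z up, the work surface at z = 0. Lengths are in m, angles in rad, forces in N, time in s.
With the tool pointing down it reaches from about 0.4 to 0.925 m from the base axis. Payload 4.1 kg.
Tool frame: the origin (TCP) lies midway between the tips of the shut fingers; the grasp point (between the pads) lies 19 mm behind it; z points along the fingers, y is the direction in which the jaws open and shut (so a half turn about z gives the same grasp; the last joint's range is limited). The gripper opens to 85 mm and grips with 20 to 120 N. Pads are 22 mm wide; open, the fingers measure 114 mm over their backs; the gripper's body (76 mm by 85 mm) begins 54 mm behind the grasp point. The pads swing forward as they close: fully open they stand 13 mm farther back than shut.
Start: joints at [-1.329, 0.398, 0.045, 1.537, -0.019, 1.207, -0.051], TCP at [0.217, 0.613, 0.231] pointing down, gripper open.
Joint ranges: [-2.82, 2.82], [-0.49, 2.23], [-1.37, 1.46], [0, 2.46], [-1.36, 4.5], [0.23, 2], [-2.94, 2.94]. Speed limits (rad/s): [2.57, 2.57, 3.14, 3.14, 3.14, 3.14, 3.14].

### API

Orientations are given as a unit quaternion [x, y, z, w].
In Python, from plant import bot, optics gives the robot as it stands. The module is installed in compiled form; this text tells all that it offers.
- The arm moves only by the tool drive_tool, never from a script. Its argument "commands" is a list of rows, each an object with "gripper": the opening, from 0 (shut) to 1 (fully open); "delta_pos": the shift along the world's x, y, z in m, a list of three; "rot": the turn, a rotation vector about the world's x, y, z in rad, a list of three. In form: [{"gripper": gripper, "delta_pos": [x, y, z], "rot": [ax, ay, az]}, ...]. A call has exactly 5 rows; each row is the pose to reach, as a shift and turn from the pose commanded when the call began; what a row does not reach only later rows make up. A row lasts 1/12 s, in which the tool goes at most 41.7 mm and 7.16 degrees, less where a joint would pass 70% of its speed; a pose out of reach is approached as far as the arm can. A call with a gripper value outside its range is refused whole. The fingers move at their own pace and stop on an object; "squeeze" is the grip in N (left out, the last holds). Time passes only in rows, so rows that repeat a pose let the fingers close, or fill a call up. It gives the time, the measured TCP pose, the force and the opening at its end, in the units of the state.
- bot.observe(): the state, without advancing time (a new reading comes with each control period).
- optics.capture(name): name is "scene" or "top"; returns a dict with "pixels" (480x640x3 uint8, red, green, blue), "fovy" (degrees; the focal length in pixels is half the picture's height over the tangent of half this angle, whatever the lens; pixels are square), "cx", "cy" (the principal point, pixels), "rvec" (rotation vector, rad) and "tvec" (3), from world to camera coordinates, as OpenCV has them. Camera axes: x right, y down, z forward; pixel columns grow to the right and rows downward; lengths in m; the calibration is good to about 2 mm. A picture is of the moment at which its call begins. There is no depth.
- bot.hand_in(): hands the job in, once; it reports no verdict.
The state is a dict: "clock": time; "qpos": joint angles; "joint_velocities": joint speeds; "joint_efforts": joint torques, N m; "eef_pos": TCP position; "eef_rot": TCP orientation; "ft_force": force on the tool from outside, world axes, zero at the start; "torque": the same for the moment, N m; "opening": finger opening in m.
Only numpy, scipy, OpenCV 4.12 (cv2) and the standard library are available. Lean on these libraries where they do the work, as an engineer would, in place of code of your own. Each camera call takes 0.05 s, during which the arm holds its last target.

## Working session

There is one attempt and no reset: what is moved stays moved. The work goes in short steps, Python scripts to look and compute and a tool call to move; the robot and the scene stay as the last step left them, time stands still between calls to the robot, and variables do not carry over. Pictures are saved under pics/ and viewed, and the job is handed in when it is done.

Besides the shell and the picture viewer there is one more tool, called after ">>>" as name([rows], argument=value, ...), one row to a line, values as JSON. drive_tool: Moves the arm, as the interface text tells. Its arguments: {"type":"object","properties":{"commands":{"type":"array","items":{"type":"object","properties":{"gripper":{"type":"number"},"delta_pos":{"type":"array","items":{"type":"number"}},"rot":{"type":"array","items":{"type":"number"}}}}},"squeeze":{"type":"number"}},"required":["commands"]}

```bash
mkdir -p pics; python3 - <<'E'
from plant import bot, optics
import cv2
s=bot.observe(); print(s)
for n in("scene","top"):
    c=optics.capture(n); cv2.imwrite(f"pics/{n}0.png",c["pixels"][:,:,::-1]); print(n,c["fovy"],c["cx"],c["cy"],c["rvec"],c["tvec"])
E
```

```text
{'clock': 0.0, 'qpos': array([-1.32898637,  0.39923095,  0.04504219,  1.53788432, -0.01871797,
        1.20687611, -0.05071312]), 'joint_velocities': array([-5.29029215e-04,  9.88510035e-04,  1.26388332e-03,  1.73563989e-03,
        3.66583021e-05, -1.52788498e-03,  1.06479829e-03]), 'joint_efforts': array([-5.53700283e-04, -4.75123107e+01,  1.36493638e+00, -2.54219413e+01,
        1.18405707e-02,  9.32394527e-03, -3.39744979e-06]), 'eef_pos': array([0.21703118, 0.61202799, 0.23023652]), 'eef_rot': array([ 1.69539606e-01,  9.85522879e-01, -9.82764458e-04, -1.05789152e-04]), 'ft_force': array([-0.00105197, -0.08907768,  0.95938098]), 'torque': array([-1.19077134e-02,  9.90222899e-05, -7.25285215e-03]), 'opening': 0.08535051090320288}
scene 44.666028345516274 319.86200973435245 246.35453425306224 [ 2.12941191  1.00085905 -0.42712738] [-0.40739348 -0.20087473  1.73012606]
top 56.489971975992006 320.99753977627563 240.83345968176087 [ 2.11448975 -2.12192643  0.21259058] [0.00664374 0.64705855 1.23312677]
```

View pics/scene0.png

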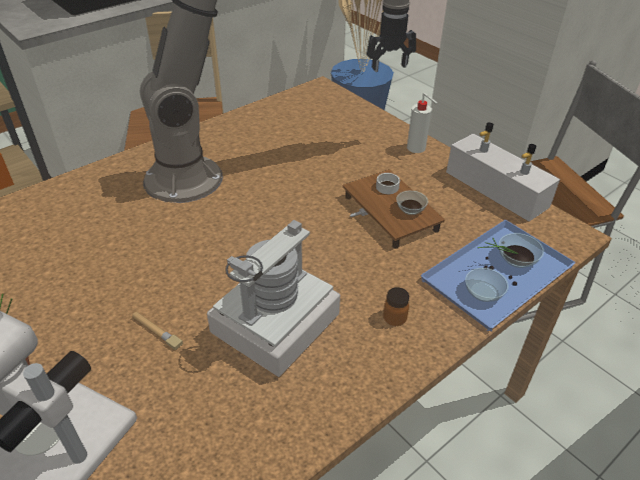

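View pics/top0.png

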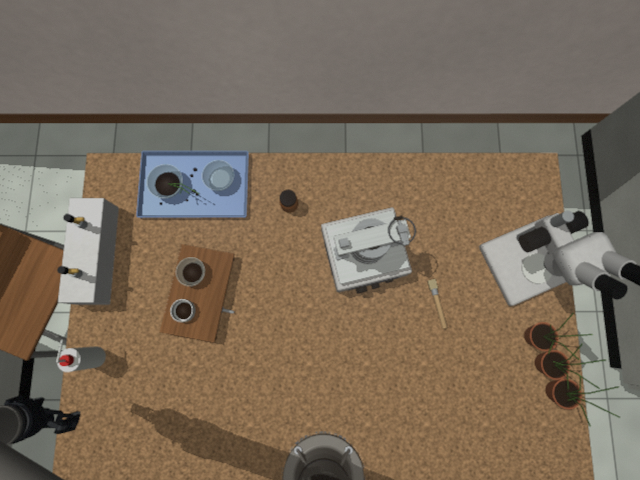

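The top view has +x up and +y left. The shaft shows at about (228,312) and the shaker is centred near (368,248). In the scene view the pin is at about (357,213) and the free post's top at about (295,229). I'll zoom in on both.

```bash
cat > h.py <<'E'
import numpy as np, cv2
from plant import bot, optics
def cap(n):
    c=optics.capture(n); R,_=cv2.Rodrigues(np.array(c["rvec"],float)); t=np.array(c["tvec"],float)
    f=240/np.tan(np.radians(c["fovy"]/2)); K=np.array([[f,0,c["cx"]],[0,f,c["cy"]],[0,0,1]])
    return dict(img=c["pixels"][:,:,::-1].copy(),R=R,t=t,K=K)
def ray(c,uv):
    d=c["R"].T@np.linalg.inv(c["K"])@np.array([uv[0],uv[1],1.]); return -c["R"].T@c["t"], d/np.linalg.norm(d)
def onz(c,uv,z):
    o,d=ray(c,uv); return o+d*(z-o[2])/d[2]
def tri(c1,u1,c2,u2):
    o1,d1=ray(c1,u1);o2,d2=ray(c2,u2)
    s=np.linalg.lstsq(np.c_[d1,-d2],o2-o1,rcond=None)[0]; a=o1+d1*s[0];b=o2+d2*s[1]
    return (a+b)/2,np.linalg.norm(a-b)
def proj(c,p):
    q=c["K"]@(c["R"]@np.array(p,float)+c["t"]); return q[:2]/q[2]
def zoom(c,x0,y0,w,h,s,name):
    cv2.imwrite("pics/"+name,cv2.resize(c["img"][y0:y0+h,x0:x0+w],None,fx=s,fy=s,interpolation=cv2.INTER_CUBIC))
E
python3 - <<'E'
from h import *
s=cap("scene");t=cap("top")
print("campos",-s["R"].T@s["t"],-t["R"].T@t["t"])
for n,a in(("zs_pin.png",(s,330,160,130,100,6)),("zs_post.png",(s,200,210,130,100,6)),("zt_pin.png",(t,150,235,100,75*4//3,6)),("zt_post.png",(t,310,195,130,100,6)),):
    zoom(*a,n)
E
```

```text
campos [ 1.336673   -0.59997314  1.02615485] [0.39184861 0.00746294 1.3363119 ]
```

View pics/zs_pin.png

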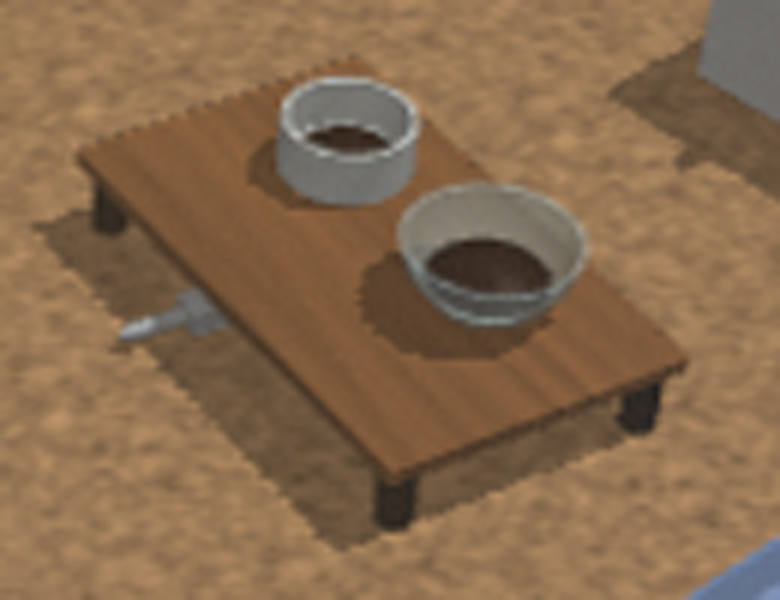

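View pics/zs_post.png

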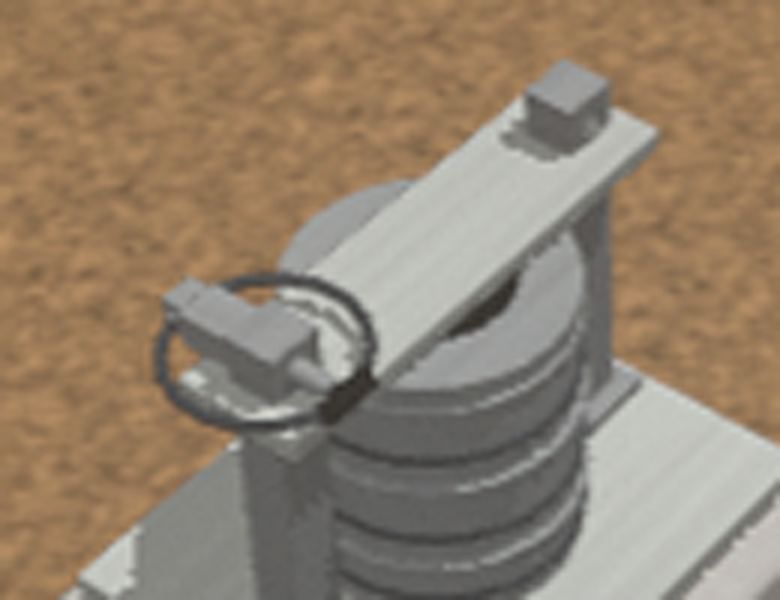

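View pics/zt_pin.png

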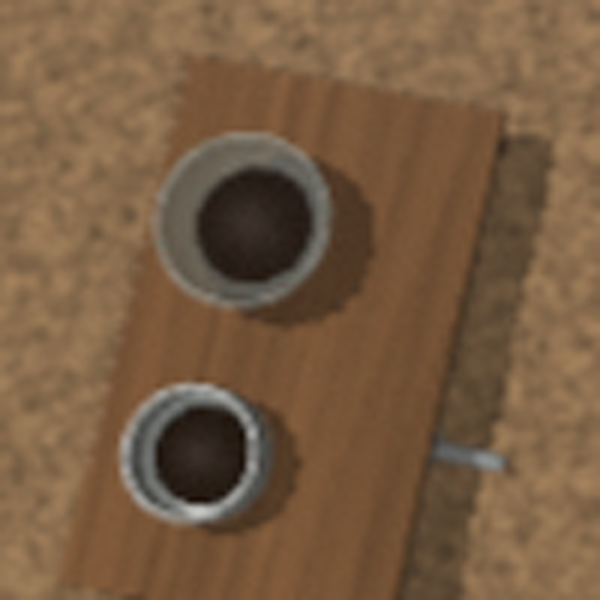

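View pics/zt_post.png

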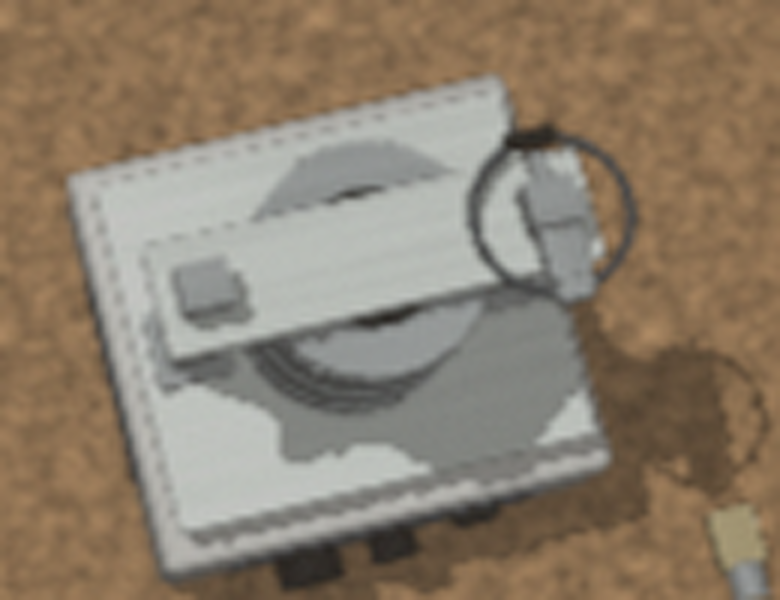

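```bash
python3 - <<'E'
from h import *
s=cap("scene");t=cap("top")
zoom(s,278,212,36,30,22,"a1.png");zoom(t,328,228,40,30,20,"a2.png")
zoom(s,340,200,36,27,22,"a3.png");zoom(t,212,298,40,30,20,"a4.png")
E
```

```text
(no output)
```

View pics/a1.png

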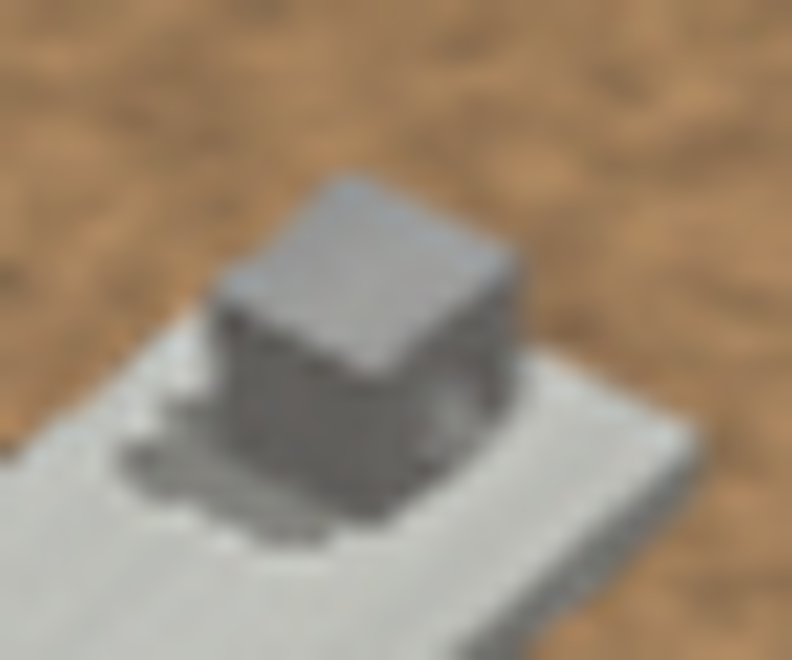

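View pics/a2.png

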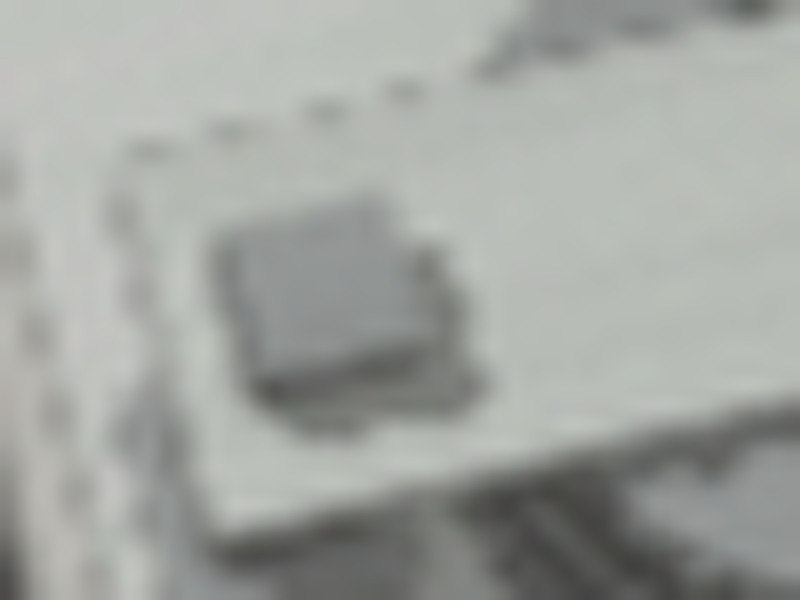

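View pics/a3.png

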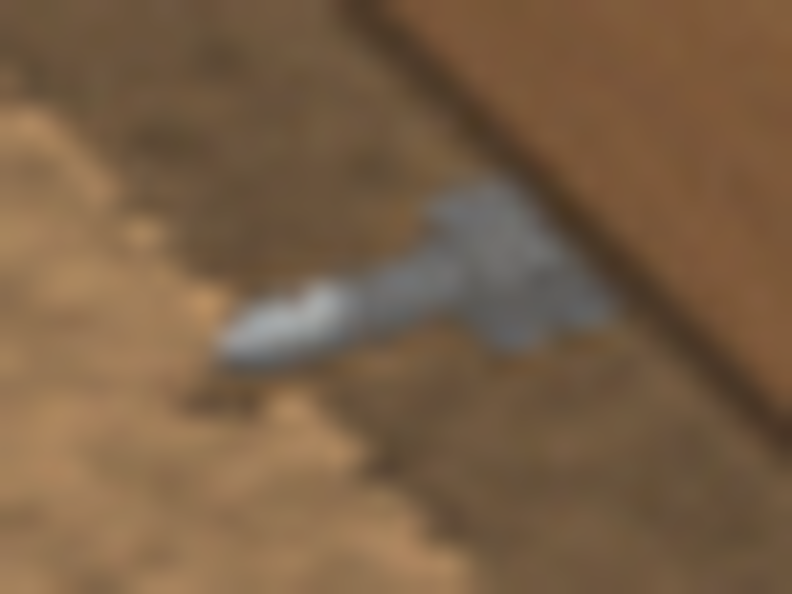

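View pics/a4.png

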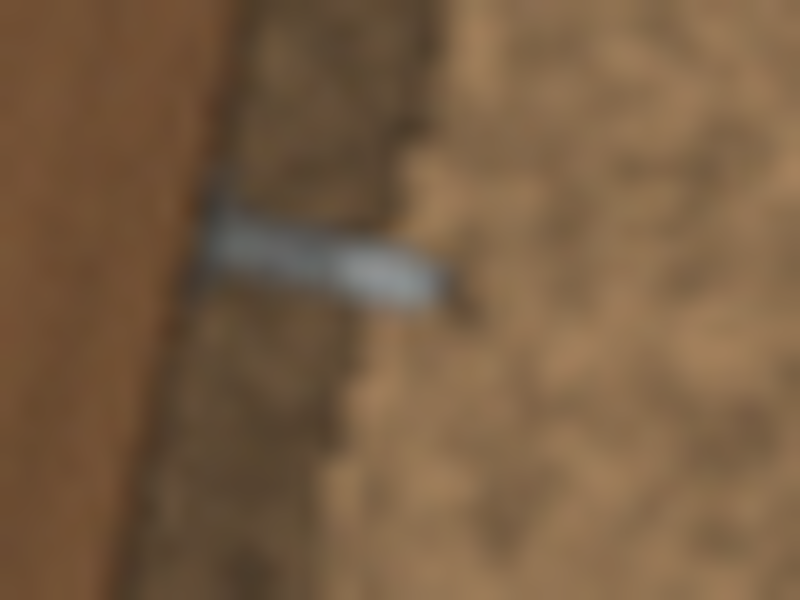

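```bash
python3 - <<'E'
from h import *
s=cap("scene");t=cap("top")
S=lambda x0,y0,k,u,v:(x0+(u+.5)/k-.5,y0+(v+.5)/k-.5)
a=[S(278,212,22,*p) for p in[(520,252),(378,375),(212,290),(345,175)]]
b=[S(328,228,20,*p) for p in[(222,235),(390,202),(422,352),(258,380)]]
P=[];Z=[]
for x,y in zip(a,b):
    p,e=tri(s,x,t,y);P.append(p);print("tri",p.round(4),round(e,4), "z-plane", onz(s,x,.2515).round(4),onz(t,y,.2515).round(4))
for nm,c,l in(("scene",s,a),("top",t,b)):
    q=np.array([onz(c,x,.2515) for x in l]); print(nm,"center",q.mean(0).round(4),"sizes",np.linalg.norm(np.diff(np.r_[q,q[:1]],axis=0),axis=1).round(4))
    d=q[0]-q[1]+q[3]-q[2]; print(" yaw of y-axis-90:",np.arctan2(-d[0],d[1]))
# bar edges in top at z=.232
for p in[(125,150),(480,70),(215,540),(790,405)]: print("bar",onz(t,S(328,228,20,*p),.232).round(4))
for p in[(700,430),(475,640)]: print("barS",onz(s,S(278,212,22,*p),.232).round(4))
# other post/locked pin: head near
print("pin tip s",onz(s,S(340,200,22,225,352),.007).round(4),"shoulder s",onz(s,S(340,200,22,455,270),.007).round(4))
print("pin tip t",onz(t,S(212,298,20,445,286),.007).round(4),"emerg t",onz(t,S(212,298,20,215,240),.007).round(4))
for p in[(240,0),(120,590)]: print("rack edge",onz(t,S(212,298,20,*p),.042).round(4))
# housing corners top z .08 
for p in[(70,180),(495,78),(608,460),(168,578)]: print("hous",onz(t,S(310,195,6,*p),.08).round(4))
E
```

```text
tri [ 0.6143 -0.0377  0.2507] 0.0029 z-plane [ 0.6157 -0.037   0.2515] [ 0.6133 -0.0389  0.2515]
tri [ 0.6188 -0.0584  0.2498] 0.0035 z-plane [ 0.6212 -0.0581  0.2515] [ 0.6174 -0.0598  0.2515]
tri [ 0.5996 -0.0625  0.2497] 0.0027 z-plane [ 0.6019 -0.0626  0.2515] [ 0.5985 -0.0634  0.2515]
tri [ 0.5955 -0.0427  0.2506] 0.0012 z-plane [ 0.5966 -0.0428  0.2515] [ 0.595  -0.0431  0.2515]
scene center [ 0.6089 -0.0501  0.2515] sizes [0.0217 0.0197 0.0205 0.0199]
 yaw of y-axis-90: 0.25693130237920697
top center [ 0.606  -0.0513  0.2515] sizes [0.0213 0.0193 0.0206 0.0188]
 yaw of y-axis-90: 0.18148045963762524
bar [ 0.6283 -0.0276  0.232 ]
bar [ 0.6385 -0.0726  0.232 ]
bar [ 0.5783 -0.0384  0.232 ]
bar [ 0.5952 -0.1109  0.232 ]
barS [ 0.6285 -0.0259  0.232 ]
barS [ 0.6383 -0.0606  0.232 ]
pin tip s [0.4477 0.2634 0.007 ] shoulder s [0.4539 0.2966 0.007 ]
pin tip t [0.4465 0.2615 0.007 ] emerg t [0.4534 0.2955 0.007 ]
rack edge [0.4859 0.2857 0.042 ]
rack edge [0.4025 0.2995 0.042 ]
hous [0.6918 0.0035 0.08  ]
hous [ 0.742 -0.203  0.08 ]
hous [ 0.5553 -0.2498  0.08  ]
hous [ 0.5005 -0.0416  0.08  ]
```

>>> drive_tool([
  {"gripper":1,"delta_pos":[0.012,-0.03,0],"rot":[0,0,-0.115]},
  {"gripper":0.8,"delta_pos":[0.024,-0.06,0],"rot":[0,0,-0.23]},
  {"gripper":0.6,"delta_pos":[0.036,-0.09,0],"rot":[0,0,-0.345]},
  {"gripper":0.45,"delta_pos":[0.048,-0.12,0],"rot":[0,0,-0.46]},
  {"gripper":0.45,"delta_pos":[0.06,-0.15,0],"rot":[0,0,-0.575]},
], squeeze=40)

```text
clock: 0.82
eef_pos: [0.2777, 0.4612, 0.2314]
eef_rot: [0.445, 0.896, 0.0, -0.0]
ft_force: [-0.1, -0.5, -0.5]
opening: 0.0393
```

>>> drive_tool([
  {"gripper":0.45,"delta_pos":[0.022,-0.023,-0.01],"rot":[0,0,-0.115]},
  {"gripper":0.45,"delta_pos":[0.044,-0.046,-0.02],"rot":[0,0,-0.23]},
  {"gripper":0.45,"delta_pos":[0.066,-0.069,-0.03],"rot":[0,0,-0.345]},
  {"gripper":0.45,"delta_pos":[0.088,-0.092,-0.04],"rot":[0,0,-0.46]},
  {"gripper":0.45,"delta_pos":[0.11,-0.115,-0.05],"rot":[0,0,-0.575]},
])

```text
clock: 1.23
eef_pos: [0.3881, 0.3466, 0.1813]
eef_rot: [0.68, 0.733, 0.001, -0.0]
ft_force: [1.2, 1.1, -0.3]
opening: 0.0386
```

>>> drive_tool([
  {"gripper":0.45,"delta_pos":[0.02,-0.023,-0.01],"rot":[0,0,-0.1]},
  {"gripper":0.45,"delta_pos":[0.04,-0.046,-0.02],"rot":[0,0,-0.19]},
  {"gripper":0.45,"delta_pos":[0.062,-0.069,-0.04],"rot":[0,0,-0.28]},
  {"gripper":0.45,"delta_pos":[0.062,-0.069,-0.06],"rot":[0,0,-0.28]},
  {"gripper":0.45,"delta_pos":[0.062,-0.069,-0.08],"rot":[0,0,-0.28]},
])

```text
clock: 1.65
eef_pos: [0.4512, 0.2766, 0.1011]
eef_rot: [0.776, 0.631, 0.001, 0.001]
ft_force: [-0.2, 0.7, 0.5]
opening: 0.0387
```

```bash
python3 - <<'E'
from h import *
print(bot.observe()["qpos"].round(3),bot.observe()["eef_rot"].round(3))
s=cap("scene");t=cap("top")
zoom(s,320,140,130,100,6,"b1.png");zoom(t,180,260,100,80,7,"b2.png")
E
```

```text
[-0.982  0.353  0.425  1.971 -0.189  0.855 -0.661] [0.776 0.631 0.001 0.001]
```

View pics/b1.png

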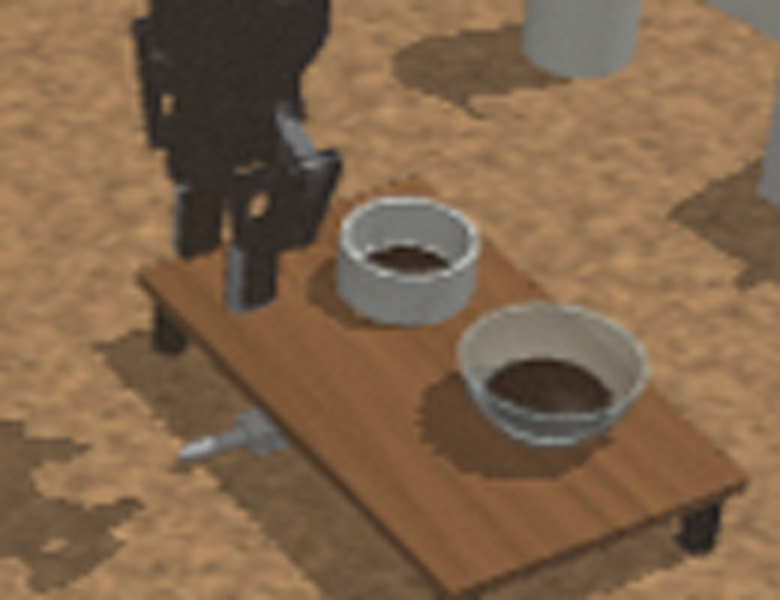

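View pics/b2.png

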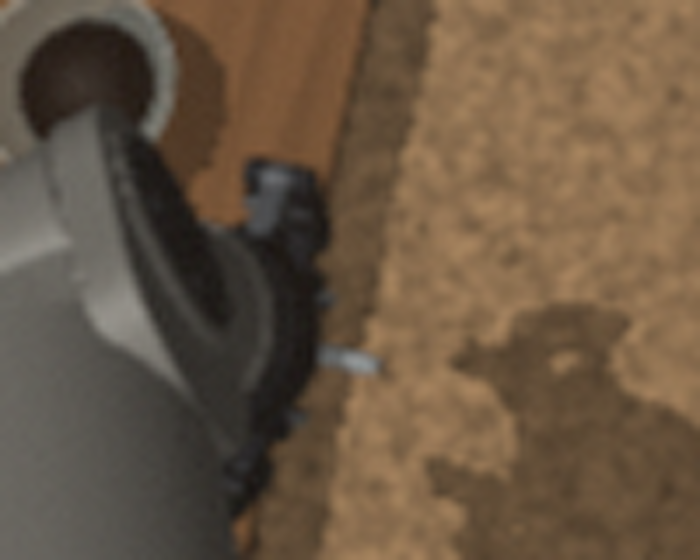

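>>> drive_tool([
  {"gripper":0.4,"delta_pos":[-0.001,-0.003,-0.03]},
  {"gripper":0.4,"delta_pos":[-0.001,-0.003,-0.06]},
  {"gripper":0.4,"delta_pos":[-0.001,-0.003,-0.085]},
  {"gripper":0.4,"delta_pos":[-0.001,-0.003,-0.097]},
  {"gripper":0.4,"delta_pos":[-0.001,-0.003,-0.097]},
])

```text
invalid input at $.commands[0]: expected keys gripper, delta_pos, rot
```

>>> drive_tool([
  {"gripper":0,"delta_pos":[0,0,0]},
  {"gripper":0,"delta_pos":[0,0,0]},
  {"gripper":0,"delta_pos":[0,0,0]},
  {"gripper":0,"delta_pos":[0,0,0]},
  {"gripper":0,"delta_pos":[0,0,0]},
])

```text
invalid input at $.commands[0]: expected keys gripper, delta_pos, rot
```

>>> drive_tool([
  {"gripper":0.4,"delta_pos":[-0.001,-0.003,-0.03],"rot":[0,0,0]},
  {"gripper":0.4,"delta_pos":[-0.001,-0.003,-0.06],"rot":[0,0,0]},
  {"gripper":0.4,"delta_pos":[-0.001,-0.003,-0.085],"rot":[0,0,0]},
  {"gripper":0.4,"delta_pos":[-0.001,-0.003,-0.097],"rot":[0,0,0]},
  {"gripper":0.4,"delta_pos":[-0.001,-0.003,-0.097],"rot":[0,0,0]},
])

```text
clock: 2.17
eef_pos: [0.4467, 0.2754, 0.0029]
eef_rot: [0.774, 0.633, -0.002, -0.0]
ft_force: [-0.0, 0.1, -0.0]
opening: 0.0341
```

>>> drive_tool([
  {"gripper":0,"delta_pos":[0,0,0],"rot":[0,0,0]},
  {"gripper":0,"delta_pos":[0,0,0],"rot":[0,0,0]},
  {"gripper":0,"delta_pos":[0,0,0],"rot":[0,0,0]},
  {"gripper":0,"delta_pos":[0,0,0],"rot":[0,0,0]},
  {"gripper":0,"delta_pos":[0,0,0],"rot":[0,0,0]},
])

```text
clock: 2.58
eef_pos: [0.4496, 0.2767, 0.0059]
eef_rot: [0.774, 0.633, 0.002, 0.0]
ft_force: [-0.2, 0.3, 4.1]
opening: 0.0065
```

>>> drive_tool([
  {"gripper":0,"delta_pos":[-0.001,-0.004,0],"rot":[0,0,0]},
  {"gripper":0,"delta_pos":[-0.002,-0.01,0],"rot":[0,0,0]},
  {"gripper":0,"delta_pos":[-0.004,-0.02,0],"rot":[0,0,0]},
  {"gripper":0,"delta_pos":[-0.006,-0.03,0],"rot":[0,0,0]},
  {"gripper":0,"delta_pos":[-0.006,-0.03,0],"rot":[0,0,0]},
])

```text
clock: 3.0
eef_pos: [0.443, 0.2445, 0.0054]
eef_rot: [0.775, 0.632, 0.001, 0.0]
ft_force: [-0.9, -1.7, 9.1]
opening: 0.0069
```

```bash
python3 - <<'E'
from h import *
s=cap("scene");t=cap("top")
zoom(s,320,140,130,100,6,"c1.png");zoom(t,180,260,100,80,7,"c2.png")
E
```

```text
(no output)
```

View pics/c1.png

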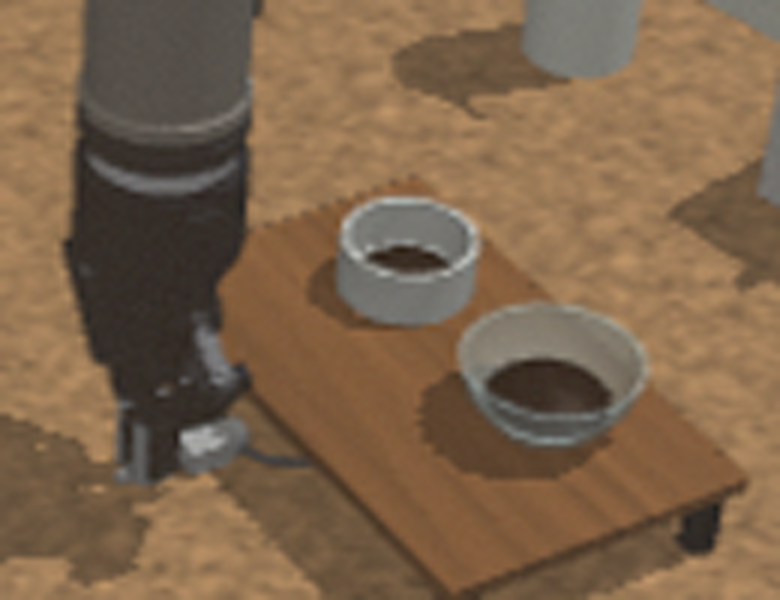

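The pin is coming out with the grip: the head and ring are appearing at about (360,215). I'll keep pulling.

>>> drive_tool([
  {"gripper":0,"delta_pos":[-0.003,-0.015,0.001],"rot":[0,0,0]},
  {"gripper":0,"delta_pos":[-0.006,-0.03,0.001],"rot":[0,0,0]},
  {"gripper":0,"delta_pos":[-0.009,-0.045,0.001],"rot":[0,0,0]},
  {"gripper":0,"delta_pos":[-0.012,-0.06,0.001],"rot":[0,0,0]},
  {"gripper":0,"delta_pos":[-0.014,-0.07,0.001],"rot":[0,0,0]},
])

```text
clock: 3.52
eef_pos: [0.4279, 0.1733, 0.0056]
eef_rot: [0.775, 0.632, 0.0, 0.0]
ft_force: [1.3, 3.6, 6.1]
opening: 0.0069
```

>>> drive_tool([
  {"gripper":0,"delta_pos":[-0.002,-0.01,0.0],"rot":[0,0,0]},
  {"gripper":0,"delta_pos":[-0.004,-0.02,0.0],"rot":[0,0,0]},
  {"gripper":0,"delta_pos":[-0.004,-0.02,0.0],"rot":[0,0,0]},
  {"gripper":0.3,"delta_pos":[-0.004,-0.02,0.0],"rot":[0,0,0]},
  {"gripper":0.45,"delta_pos":[-0.004,-0.02,0.0],"rot":[0,0,0]},
])

```text
clock: 3.93
eef_pos: [0.4225, 0.1532, 0.0047]
eef_rot: [0.775, 0.632, -0.002, -0.0]
ft_force: [0.2, 0.4, -0.1]
opening: 0.0297
```

>>> drive_tool([
  {"gripper":0.45,"delta_pos":[0,0,0.02],"rot":[0,0,0]},
  {"gripper":0.45,"delta_pos":[0,0,0.05],"rot":[0,0,0]},
  {"gripper":0.45,"delta_pos":[0,-0.02,0.08],"rot":[0,0,0]},
  {"gripper":0.45,"delta_pos":[0,-0.06,0.1],"rot":[0,0,0]},
  {"gripper":0.45,"delta_pos":[0,-0.1,0.12],"rot":[0,0,0]},
])

```text
clock: 4.35
eef_pos: [0.4232, 0.0601, 0.1232]
eef_rot: [0.773, 0.634, -0.001, -0.0]
ft_force: [1.3, 0.4, 0.3]
opening: 0.0386
```

```bash
python3 - <<'E'
from h import *
s=cap("scene");t=cap("top")
zoom(s,250,140,130,100,6,"d1.png");zoom(t,210,260,100,80,8,"d2.png")
E
```

```text
(no output)
```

View pics/d1.png

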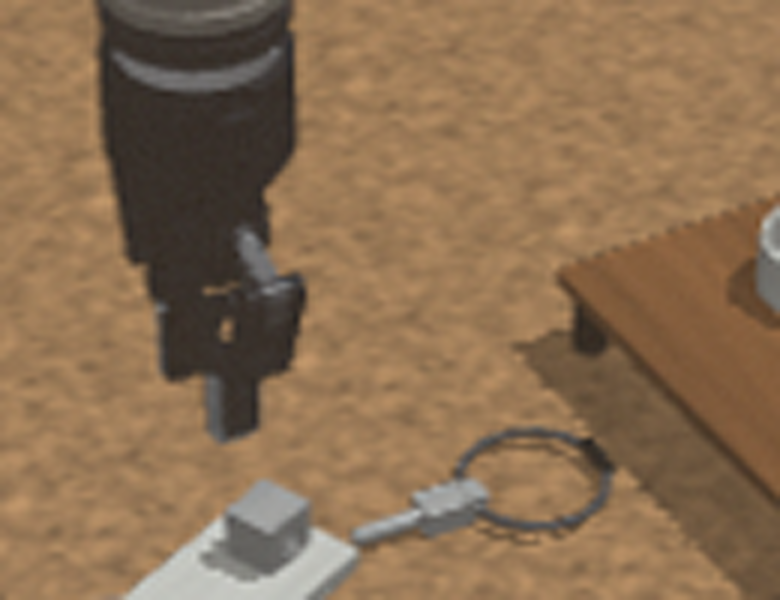

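View pics/d2.png

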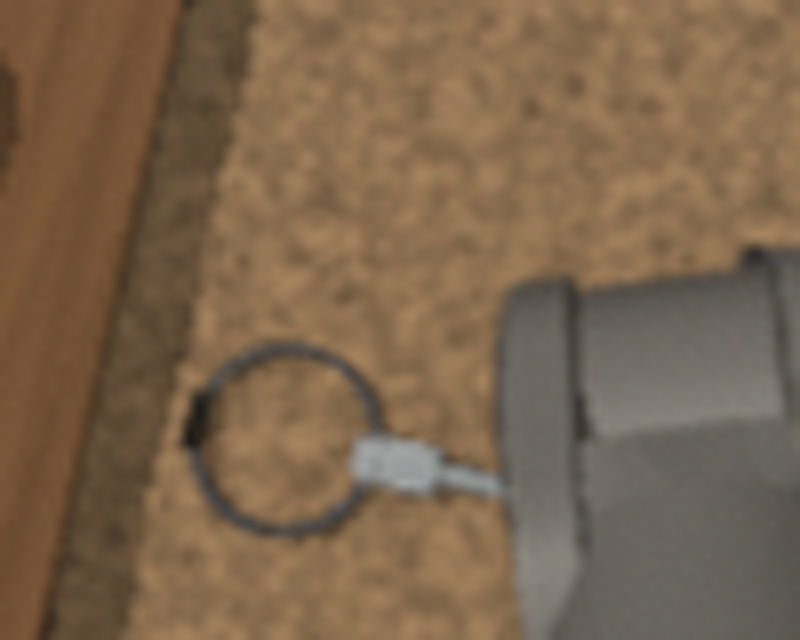

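```bash
python3 - <<'E'
from h import *
s=cap("scene");t=cap("top")
S=lambda x0,y0,k,u,v:(x0+(u+.5)/k-.5,y0+(v+.5)/k-.5)
for n,p in(("sh",(440,472)),("tail end",(352,458)),("bow",(198,420))): print("top",n,onz(t,S(210,260,8,*p),.014 if n!='bow' else .0115).round(4))
for n,p,z in(("tip",(357,538),.007),("sh",(418,510),.007),("bow",(597,454),.007)): print("sc",n,onz(s,S(250,140,6,*p),z).round(4))
E
```

```text
top sh [0.4265 0.1697 0.014 ]
top tail end [0.4317 0.2019 0.014 ]
top bow [0.4457 0.259  0.0115]
sc tip [0.4218 0.1409 0.007 ]
sc sh [0.4242 0.1742 0.007 ]
sc bow [0.4456 0.2627 0.007 ]
```

>>> drive_tool([
  {"gripper":0.45,"delta_pos":[0.001,0.03,0],"rot":[0,0,0]},
  {"gripper":0.45,"delta_pos":[0.003,0.065,-0.01],"rot":[0,0,0]},
  {"gripper":0.45,"delta_pos":[0.005,0.1,-0.02],"rot":[0,0,0]},
  {"gripper":0.45,"delta_pos":[0.0065,0.126,-0.04],"rot":[0,0,0]},
  {"gripper":0.45,"delta_pos":[0.0065,0.126,-0.06],"rot":[0,0,0]},
])

```text
clock: 4.97
eef_pos: [0.4299, 0.1951, 0.061]
eef_rot: [0.771, 0.637, 0.001, -0.001]
ft_force: [-1.5, -0.3, -0.6]
opening: 0.0384
```

>>> drive_tool([
  {"gripper":0.45,"delta_pos":[0,0,-0.02],"rot":[0,0,0]},
  {"gripper":0.45,"delta_pos":[0,0,-0.04],"rot":[0,0,0]},
  {"gripper":0.45,"delta_pos":[0,0,-0.05],"rot":[0,0,0]},
  {"gripper":0.45,"delta_pos":[0,0,-0.057],"rot":[0,0,0]},
  {"gripper":0.45,"delta_pos":[0,0,-0.057],"rot":[0,0,0]},
])

```text
clock: 5.38
eef_pos: [0.4291, 0.1868, 0.0039]
eef_rot: [0.774, 0.633, -0.002, -0.0]
ft_force: [-0.1, -0.0, -0.5]
opening: 0.0383
```

```bash
python3 - <<'E'
from h import *
print(bot.observe()["eef_pos"])
s=cap("scene");t=cap("top")
zoom(s,280,160,100,80,8,"e1.png")
E
```

```text
[0.42913931 0.18681699 0.00392613]
```

View pics/e1.png

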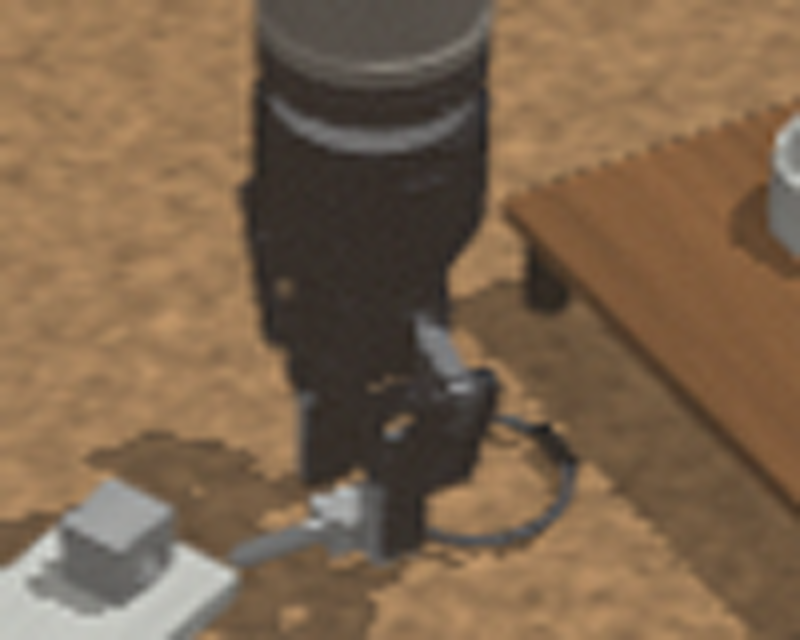

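>>> drive_tool([
  {"gripper":0,"delta_pos":[0,0,0],"rot":[0,0,0]},
  {"gripper":0,"delta_pos":[0,0,0],"rot":[0,0,0]},
  {"gripper":0,"delta_pos":[0,0,0],"rot":[0,0,0]},
  {"gripper":0,"delta_pos":[0,0,0],"rot":[0,0,0]},
  {"gripper":0,"delta_pos":[0,0,0],"rot":[0,0,0]},
], squeeze=60)

```text
clock: 5.9
eef_pos: [0.4313, 0.1866, 0.007]
eef_rot: [0.774, 0.633, 0.001, 0.0]
ft_force: [-0.6, -3.1, 6.0]
opening: 0.0159
```

>>> drive_tool([
  {"gripper":0,"delta_pos":[0,0,0.02],"rot":[0,0,0]},
  {"gripper":0,"delta_pos":[0,-0.01,0.05],"rot":[0,0,0]},
  {"gripper":0,"delta_pos":[0,-0.02,0.09],"rot":[0,0,0.05]},
  {"gripper":0,"delta_pos":[0,-0.04,0.13],"rot":[0,0,0.15]},
  {"gripper":0,"delta_pos":[0,-0.06,0.17],"rot":[0,0,0.26]},
])

```text
clock: 6.32
eef_pos: [0.4307, 0.1293, 0.1726]
eef_rot: [0.683, 0.73, 0.001, 0.0]
ft_force: [0.4, 1.0, -0.7]
opening: 0.0156
```

```bash
python3 - <<'E'
from h import *
print(bot.observe()["eef_pos"])
s=cap("scene");t=cap("top")
zoom(s,250,100,130,100,6,"f1.png");zoom(t,210,260,120,90,6,"f2.png")
E
```

```text
[0.43068501 0.12933759 0.17263627]
```

View pics/f1.png

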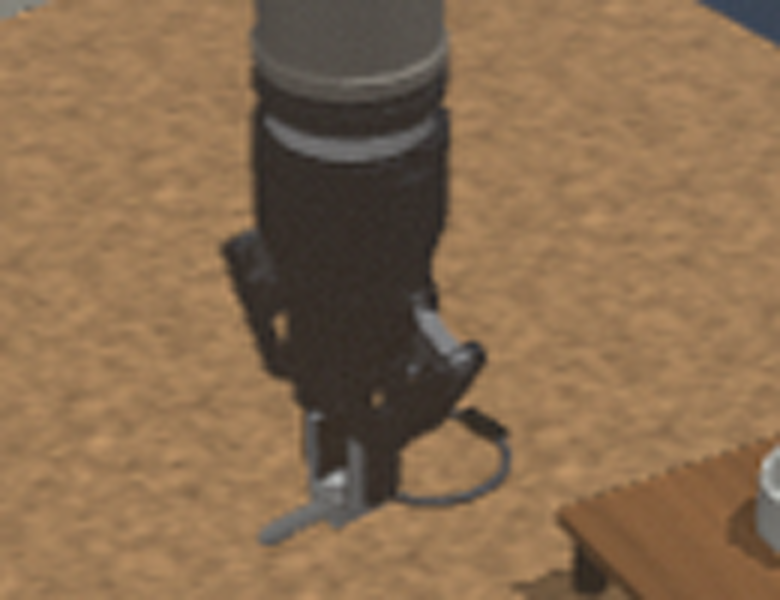

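View pics/f2.png

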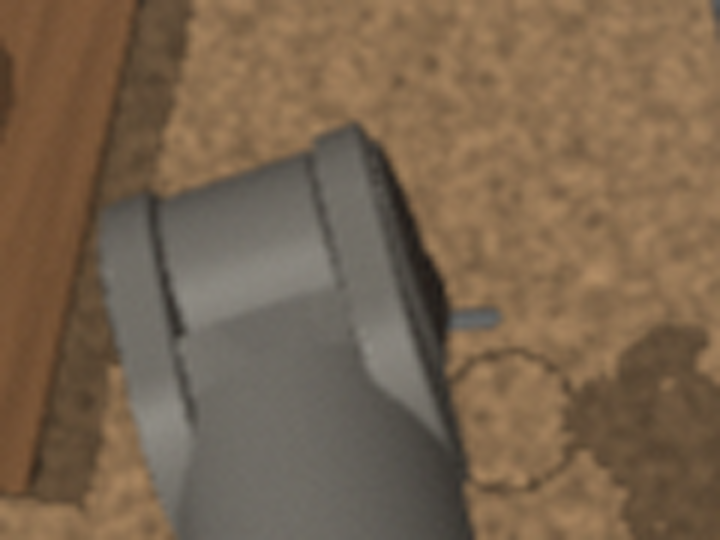

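>>> drive_tool([
  {"gripper":0,"delta_pos":[0,0,0.025],"rot":[0,0,0.115]},
  {"gripper":0,"delta_pos":[0.005,-0.01,0.05],"rot":[0,0,0.23]},
  {"gripper":0,"delta_pos":[0.01,-0.02,0.075],"rot":[0,0,0.345]},
  {"gripper":0,"delta_pos":[0.015,-0.03,0.1],"rot":[0,0,0.46]},
  {"gripper":0,"delta_pos":[0.02,-0.04,0.12],"rot":[0,0,0.575]},
])

```text
clock: 6.83
eef_pos: [0.451, 0.0898, 0.2918]
eef_rot: [0.449, 0.894, 0.001, 0.0]
ft_force: [0.3, 0.9, -1.0]
opening: 0.016
```

>>> drive_tool([
  {"gripper":0,"delta_pos":[0.008,-0.018,0.0],"rot":[0,0,0.115]},
  {"gripper":0,"delta_pos":[0.016,-0.036,0.0],"rot":[0,0,0.23]},
  {"gripper":0,"delta_pos":[0.024,-0.054,0.0],"rot":[0,0,0.345]},
  {"gripper":0,"delta_pos":[0.032,-0.072,0.0],"rot":[0,0,0.46]},
  {"gripper":0,"delta_pos":[0.04,-0.09,0.0],"rot":[0,0,0.575]},
])

```text
clock: 7.25
eef_pos: [0.4907, -0.0006, 0.2899]
eef_rot: [0.177, 0.984, 0.0, -0.0]
ft_force: [0.3, 0.0, -1.0]
opening: 0.0158
```

>>> drive_tool([
  {"gripper":0,"delta_pos":[0.008,-0.013,0.0],"rot":[0,0,0.118]},
  {"gripper":0,"delta_pos":[0.016,-0.026,0.0],"rot":[0,0,0.236]},
  {"gripper":0,"delta_pos":[0.024,-0.039,0.0],"rot":[0,0,0.354]},
  {"gripper":0,"delta_pos":[0.032,-0.052,0.0],"rot":[0,0,0.472]},
  {"gripper":0,"delta_pos":[0.04,-0.064,0.0],"rot":[0,0,0.59]},
])

```text
clock: 7.67
eef_pos: [0.5308, -0.0645, 0.2897]
eef_rot: [-0.117, 0.993, 0.0, -0.0]
ft_force: [-0.1, -0.9, -1.1]
opening: 0.016
```

>>> drive_tool([
  {"gripper":0,"delta_pos":[0.004,0,-0.01],"rot":[0,0,0]},
  {"gripper":0,"delta_pos":[0.004,0,-0.02],"rot":[0,0,0]},
  {"gripper":0,"delta_pos":[0.004,0,-0.03],"rot":[0,0,0]},
  {"gripper":0,"delta_pos":[0.004,0,-0.03],"rot":[0,0,0]},
  {"gripper":0,"delta_pos":[0.004,0,-0.03],"rot":[0,0,0]},
])

```text
clock: 8.08
eef_pos: [0.5336, -0.0629, 0.2588]
eef_rot: [-0.115, 0.993, 0.0, -0.001]
ft_force: [-0.9, -0.1, -0.4]
opening: 0.0155
```

```bash
python3 - <<'E'
from h import *
o=bot.observe();print(o["eef_pos"],o["eef_rot"],o["qpos"].round(2))
s=cap("scene");t=cap("top")
zoom(s,220,160,130,100,6,"g1.png");zoom(t,310,195,100,80,8,"g2.png")
E
```

```text
[ 0.53359163 -0.06290086  0.25879349] [-1.14517969e-01  9.93420083e-01  4.57027441e-04 -1.40162868e-03] [-0.46  0.2   0.58  1.78 -0.12  1.2   1.96]
```

View pics/g1.png

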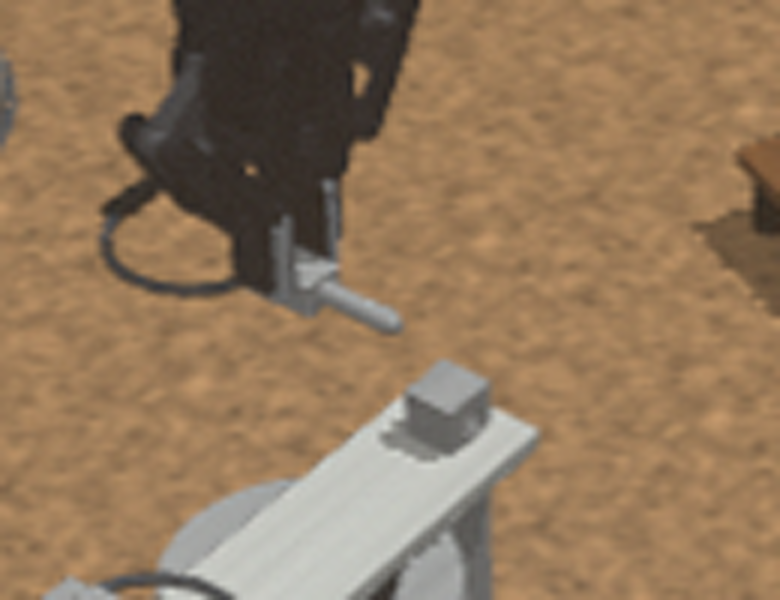

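View pics/g2.png

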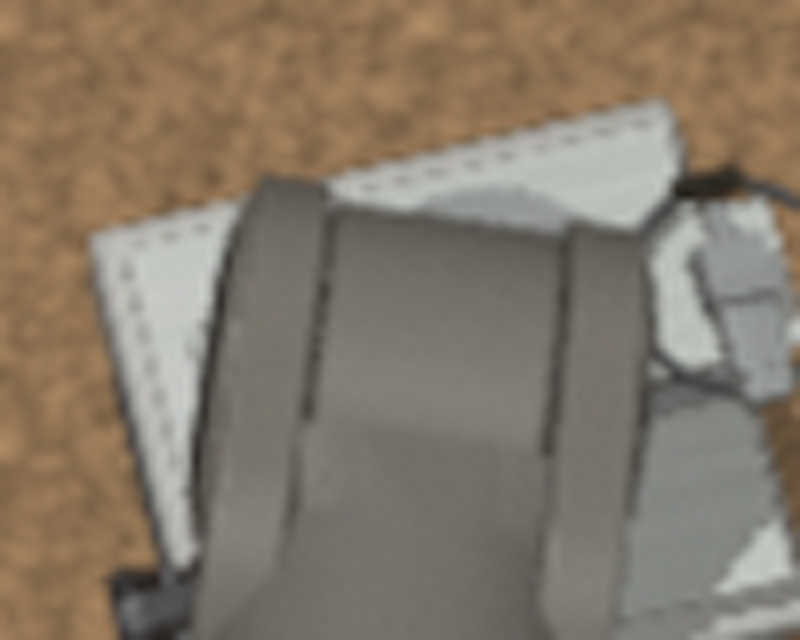

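```bash
python3 - <<'E'
from h import *
from scipy.optimize import fsolve
s=cap("scene");o=bot.observe()
p=o["eef_pos"];u=np.array([np.cos(.2325),np.sin(.2325),0])
S=lambda x0,y0,k,a,b:np.array((x0+(a+.5)/k-.5,y0+(b+.5)/k-.5))
for n,uv in(("tip",(393,323)),("sh",(323,277))):
    f=lambda q:proj(s,p+u*q[0]+np.array([0,0,q[1]]))-S(220,160,6,*uv)
    print(n,fsolve(f,[.04,0]).round(4))
tip=S(220,160,6,393,323)
for uv in [(444,362),(490,385)]: pass
# compare post-top centre pix
print(proj(s,[.6075,-.0507,.2515]),S(220,160,6,447,387))
E
```

```text
tip [0.0488 0.003 ]
sh [0.0178 0.0081]
[293.41717332 223.69089196] [294.08333333 224.08333333]
```

```bash
python3 - <<'E'
from h import *
s=cap("scene")
zoom(s,262,196,40,30,20,"g3.png")
E
```

```text
(no output)
```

View pics/g3.png

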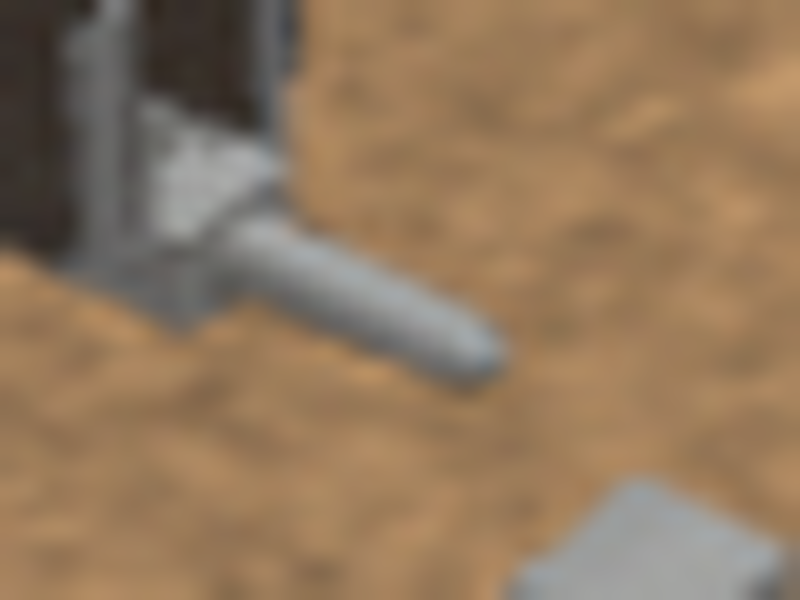

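```bash
python3 - <<'E'
from h import *
from scipy.optimize import fsolve
s=cap("scene");o=bot.observe()
p=o["eef_pos"];u=np.array([np.cos(.2325),np.sin(.2325),0]);print(p)
S=lambda x0,y0,k,a,b:np.array((x0+(a+.5)/k-.5,y0+(b+.5)/k-.5))
for n,uv in(("tip",(492,358)),("sh",(236,247))):
    f=lambda q:proj(s,p+u*q[0]+np.array([0,0,q[1]]))-S(262,196,20,*uv)
    print(n,fsolve(f,[.04,0]).round(4))
for l in(-.002,.002):
    f=lambda q:proj(s,p+u*q[0]+np.array([-u[1]*l,u[0]*l,q[1]]))-S(262,196,20,492,358)
    print("lat",l,fsolve(f,[.04,0]).round(4))
# predicted pixel of where tip would be on hole axis per scene-based hole
h=np.array([.6089,-.0501,.2405])
f=lambda q:proj(s,h-u*q[0]+np.array([0,0,q[1]]))-S(262,196,20,492,358)
print("tip rel to hole: back, dz",fsolve(f,[.04,0]).round(4))
E
```

```text
[ 0.53499053 -0.06389874  0.26068749]
tip [0.0517 0.0045]
sh [0.0174 0.0023]
lat -0.002 [0.0534 0.0067]
lat 0.002 [0.05   0.0024]
tip rel to hole: back, dz [0.0203 0.0286]
```

>>> drive_tool([
  {"gripper":0,"delta_pos":[0.001,-0.0037,-0.005],"rot":[0,0,0]},
  {"gripper":0,"delta_pos":[0.001,-0.0037,-0.01],"rot":[0,0,0]},
  {"gripper":0,"delta_pos":[0.001,-0.0037,-0.016],"rot":[0,0,0]},
  {"gripper":0,"delta_pos":[0.001,-0.0037,-0.016],"rot":[0,0,0]},
  {"gripper":0,"delta_pos":[0.001,-0.0037,-0.016],"rot":[0,0,0]},
])

```text
clock: 8.75
eef_pos: [0.5353, -0.0678, 0.2434]
eef_rot: [-0.114, 0.993, 0.0, -0.001]
ft_force: [-0.1, 0.6, -1.4]
opening: 0.0153
```

```bash
python3 - <<'E'
from h import *
P=[];Q=[]
for i in range(6):
    s=cap("scene");o=bot.observe();P.append(o["eef_pos"]);Q.append(o["eef_rot"])
P=np.array(P);print(P.round(4),P.mean(0).round(4),np.mean(Q,0).round(4))
t=cap("top")
zoom(s,262,200,40,30,20,"i1.png");zoom(t,310,195,100,80,8,"i2.png")
E
```

```text
[[ 0.5356 -0.0678  0.2438]
 [ 0.5358 -0.0678  0.2441]
 [ 0.5359 -0.0678  0.2443]
 [ 0.5359 -0.0678  0.2443]
 [ 0.5359 -0.0678  0.2444]
 [ 0.5359 -0.0679  0.2444]] [ 0.5358 -0.0678  0.2442] [-1.144e-01  9.934e-01  0.000e+00  1.000e-04]
```

View pics/i1.png

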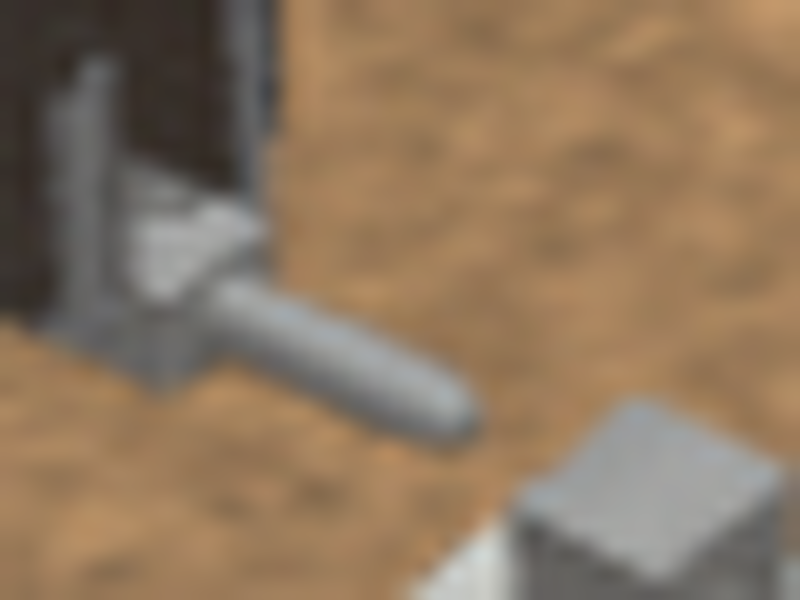

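```bash
python3 - <<'E'
from h import *
from scipy.optimize import fsolve
s=cap("scene");o=bot.observe();p=o["eef_pos"];print(p)
S=lambda x0,y0,k,a,b:np.array((x0+(a+.5)/k-.5,y0+(b+.5)/k-.5))
u=np.array([np.cos(.232),np.sin(.232),0])
for h in([.6089,-.0501,.2405],[.6075,-.0507,.2405]):
  for uv in((470,418),(216,306)):
    f=lambda q:proj(s,np.array(h)-u*q[0]+np.array([0,0,q[1]]))-S(262,200,20,*uv)
    print("rel to hole: back, dz",fsolve(f,[.04,0]).round(4))
    f=lambda q:proj(s,p+u*q[0]+np.array([0,0,q[1]]))-S(262,200,20,*uv)
  print("rel TCP",fsolve(f,[.04,0]).round(4))
E
```

```text
[ 0.53583891 -0.06788247  0.24432833]
rel to hole: back, dz [0.024 0.008]
rel to hole: back, dz [0.0584 0.0058]
rel TCP [0.0172 0.0025]
rel to hole: back, dz [0.0223 0.0083]
rel to hole: back, dz [0.0567 0.006 ]
rel TCP [0.0172 0.0025]
```

>>> drive_tool([
  {"gripper":0,"delta_pos":[0,0,-0.003],"rot":[0,0,0]},
  {"gripper":0,"delta_pos":[0,0,-0.0055],"rot":[0,0,0]},
  {"gripper":0,"delta_pos":[0.003,0.0007,-0.0055],"rot":[0,0,0]},
  {"gripper":0,"delta_pos":[0.006,0.0014,-0.0055],"rot":[0,0,0]},
  {"gripper":0,"delta_pos":[0.009,0.0021,-0.0055],"rot":[0,0,0]},
])

```text
clock: 9.57
eef_pos: [0.5451, -0.0656, 0.2386]
eef_rot: [-0.114, 0.993, 0.0, 0.0]
ft_force: [-0.6, -0.1, -1.1]
opening: 0.0158
```

>>> drive_tool([
  {"gripper":0,"delta_pos":[0.002,0.0005,0],"rot":[0,0,0]},
  {"gripper":0,"delta_pos":[0.004,0.0009,0],"rot":[0,0,0]},
  {"gripper":0,"delta_pos":[0.006,0.0014,0],"rot":[0,0,0]},
  {"gripper":0,"delta_pos":[0.008,0.0019,0],"rot":[0,0,0]},
  {"gripper":0,"delta_pos":[0.008,0.0019,0],"rot":[0,0,0]},
])

```text
clock: 9.98
eef_pos: [0.5532, -0.0637, 0.2386]
eef_rot: [-0.115, 0.993, -0.0, 0.0]
ft_force: [-0.5, -0.3, -1.4]
opening: 0.0159
```

```bash
python3 - <<'E'
from h import *
s=cap("scene");t=cap("top");o=bot.observe();print(o["eef_pos"],o["ft_force"],o["torque"],o["eef_rot"])
zoom(s,262,200,40,30,20,"j1.png");zoom(t,310,195,100,80,8,"j2.png")
E
```

```text
[ 0.55274524 -0.06387491  0.23861759] [ 0.1460204  -0.47864348 -0.80138864] [-0.05878005 -0.0143699   0.03010414] [-1.14384151e-01  9.93436591e-01  1.29147724e-05 -7.34284944e-05]
```

View pics/j1.png

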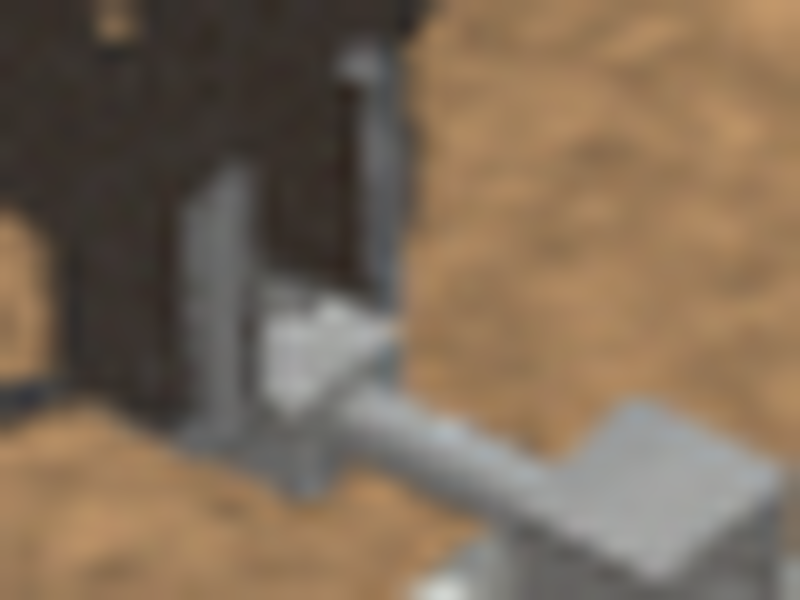

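View pics/j2.png

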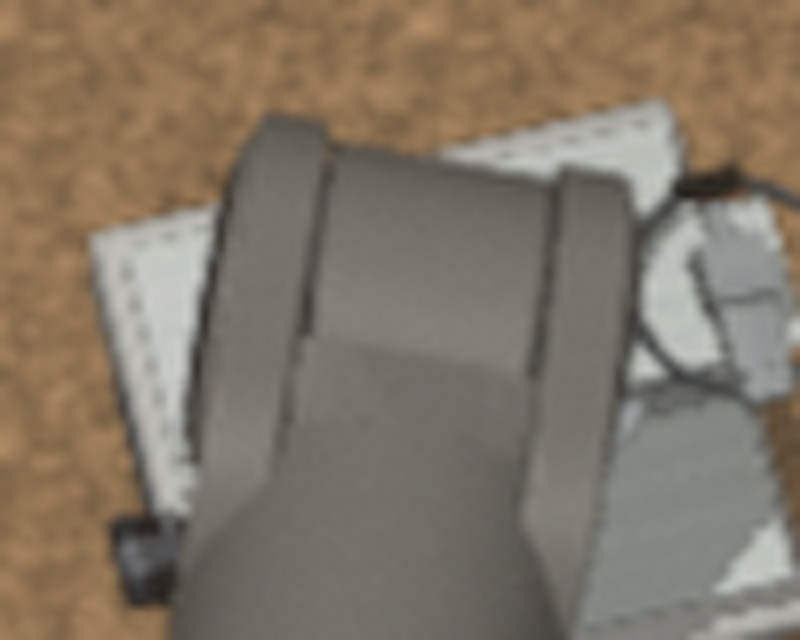

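>>> drive_tool([
  {"gripper":0,"delta_pos":[0.002,0.0005,0],"rot":[0,0,0]},
  {"gripper":0,"delta_pos":[0.004,0.0009,0],"rot":[0,0,0]},
  {"gripper":0,"delta_pos":[0.006,0.0014,0],"rot":[0,0,0]},
  {"gripper":0,"delta_pos":[0.008,0.0019,0],"rot":[0,0,0]},
  {"gripper":0,"delta_pos":[0.008,0.0019,0],"rot":[0,0,0]},
])

```text
clock: 10.5
eef_pos: [0.5612, -0.0617, 0.2387]
eef_rot: [-0.115, 0.993, 0.0, 0.0]
ft_force: [-0.4, 0.8, -1.1]
opening: 0.0152
```

>>> drive_tool([
  {"gripper":0,"delta_pos":[0.003,0.0007,0],"rot":[0,0,0]},
  {"gripper":0,"delta_pos":[0.006,0.0014,0],"rot":[0,0,0]},
  {"gripper":0,"delta_pos":[0.009,0.0021,0],"rot":[0,0,0]},
  {"gripper":0,"delta_pos":[0.012,0.0028,0],"rot":[0,0,0]},
  {"gripper":0,"delta_pos":[0.012,0.0028,0],"rot":[0,0,0]},
])

```text
clock: 10.92
eef_pos: [0.5735, -0.0589, 0.2386]
eef_rot: [-0.115, 0.993, -0.0, 0.0]
ft_force: [-0.1, -0.3, -0.3]
opening: 0.0157
```

```bash
python3 - <<'E'
from h import *
s=cap("scene");o=bot.observe();print(o["eef_pos"],o["ft_force"],o["torque"],o["eef_rot"])
zoom(s,270,200,50,38,16,"k1.png")
E
```

```text
[ 0.57308389 -0.05904667  0.23856249] [-0.1667487   1.22271463 -0.38322337] [ 0.03003822 -0.00725682  0.00761049] [-1.14501313e-01  9.93423092e-01 -8.53960326e-05 -3.76163383e-05]
```

View pics/k1.png

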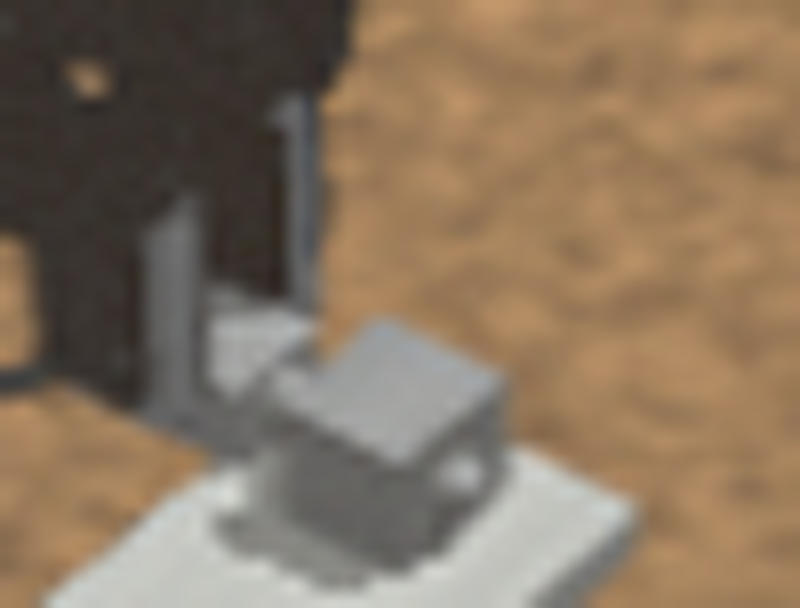

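The tip is showing through the hole's far face (about pixel (299,229)) with almost no contact force, so I'll push it home.

>>> drive_tool([
  {"gripper":0,"delta_pos":[0.003,0.0007,0],"rot":[0,0,0]},
  {"gripper":0,"delta_pos":[0.006,0.0014,0],"rot":[0,0,0]},
  {"gripper":0,"delta_pos":[0.008,0.0019,0],"rot":[0,0,0]},
  {"gripper":0,"delta_pos":[0.0095,0.0022,0],"rot":[0,0,0]},
  {"gripper":0,"delta_pos":[0.0105,0.0025,0],"rot":[0,0,0]},
])

```text
clock: 11.38
eef_pos: [0.5825, -0.057, 0.2387]
eef_rot: [-0.114, 0.993, 0.0, -0.001]
ft_force: [-4.5, 0.0, 2.7]
opening: 0.0153
```

>>> drive_tool([
  {"gripper":0,"delta_pos":[0.001,0.0002,0],"rot":[0,0,0]},
  {"gripper":0,"delta_pos":[0.001,0.0002,0],"rot":[0,0,0]},
  {"gripper":0,"delta_pos":[0.002,0.0005,0],"rot":[0,0,0]},
  {"gripper":0,"delta_pos":[0.002,0.0005,0],"rot":[0,0,0]},
  {"gripper":0,"delta_pos":[0.002,0.0005,0],"rot":[0,0,0]},
])

```text
clock: 11.8
eef_pos: [0.5826, -0.057, 0.2387]
eef_rot: [-0.114, 0.993, 0.0, -0.003]
ft_force: [-7.7, -1.0, 4.7]
opening: 0.016
```

```bash
python3 - <<'E'
from h import *
s=cap("scene");o=bot.observe();print(o["eef_pos"],o["ft_force"],o["torque"],o["eef_rot"])
zoom(s,270,200,50,38,16,"k2.png")
E
```

```text
[ 0.58257885 -0.0569965   0.23863707] [-7.89559972 -0.78937005  5.15062407] [-0.2020293   1.64980043 -0.01939543] [-1.13925687e-01  9.93484733e-01  4.03577630e-04 -2.97676968e-03]
```

View pics/k2.png

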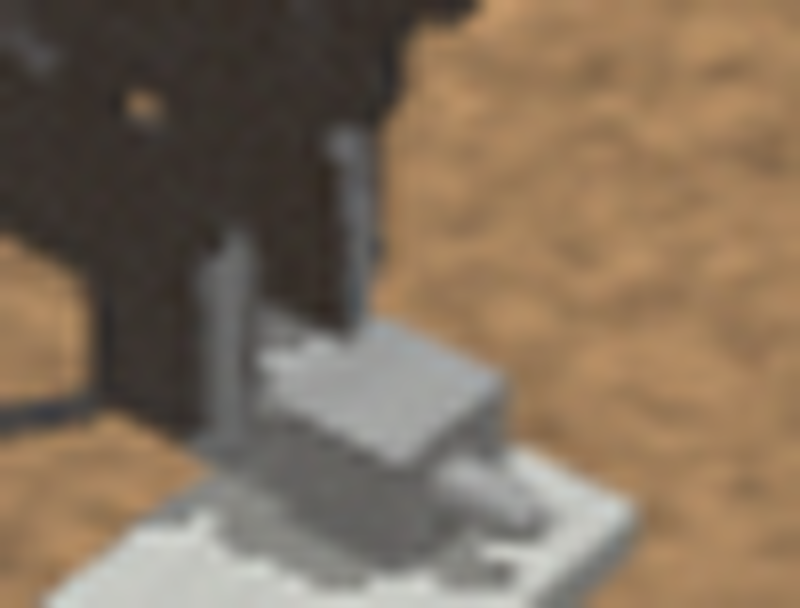

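>>> drive_tool([
  {"gripper":0.2,"delta_pos":[0,0,0],"rot":[0,0,0]},
  {"gripper":0.45,"delta_pos":[0,0,0],"rot":[0,0,0]},
  {"gripper":0.5,"delta_pos":[0,0,0],"rot":[0,0,0]},
  {"gripper":0.5,"delta_pos":[0,0,0.01],"rot":[0,0,0]},
  {"gripper":0.5,"delta_pos":[0,0,0.03],"rot":[0,0,0]},
])

```text
clock: 12.27
eef_pos: [0.5842, -0.0555, 0.2673]
eef_rot: [-0.115, 0.993, 0.0, -0.002]
ft_force: [0.4, 1.2, 0.5]
opening: 0.0426
```

>>> drive_tool([
  {"gripper":0.5,"delta_pos":[0,0,0.03],"rot":[0,0,-0.1]},
  {"gripper":0.5,"delta_pos":[-0.03,0,0.06],"rot":[0,0,-0.2]},
  {"gripper":0.5,"delta_pos":[-0.06,0,0.09],"rot":[0,0,-0.3]},
  {"gripper":0.5,"delta_pos":[-0.09,0,0.12],"rot":[0,0,-0.4]},
  {"gripper":0.5,"delta_pos":[-0.12,0.02,0.12],"rot":[0,0,-0.5]},
])

```text
clock: 12.68
eef_pos: [0.4688, -0.0417, 0.395]
eef_rot: [0.139, 0.99, 0.001, 0.006]
ft_force: [1.6, -0.5, 0.9]
opening: 0.0425
```

>>> drive_tool([
  {"gripper":0.5,"delta_pos":[0,0.03,0.02],"rot":[0,0,-0.115]},
  {"gripper":0.5,"delta_pos":[0,0.06,0.02],"rot":[0,0,-0.23]},
  {"gripper":0.5,"delta_pos":[0,0.09,0.02],"rot":[0,0,-0.345]},
  {"gripper":0.5,"delta_pos":[0,0.12,0.02],"rot":[0,0,-0.46]},
  {"gripper":0.5,"delta_pos":[0,0.15,0.02],"rot":[0,0,-0.575]},
])

```text
clock: 13.1
eef_pos: [0.4671, 0.1144, 0.41]
eef_rot: [0.41, 0.912, 0.001, 0.001]
ft_force: [1.1, 0.5, 1.3]
opening: 0.0431
```

```bash
python3 - <<'E'
from h import *
s=cap("scene");t=cap("top");o=bot.observe();print(o["eef_pos"],o["ft_force"],o["eef_rot"])
zoom(s,210,180,110,85,7,"l1.png");zoom(t,310,210,60,60,10,"l2.png")
E
```

```text
[0.46650712 0.11941447 0.40904469] [-0.3743911  -0.10956238  0.27621333] [ 4.04194578e-01  9.14671885e-01  1.42751436e-03 -2.18242746e-04]
```

View pics/l1.png

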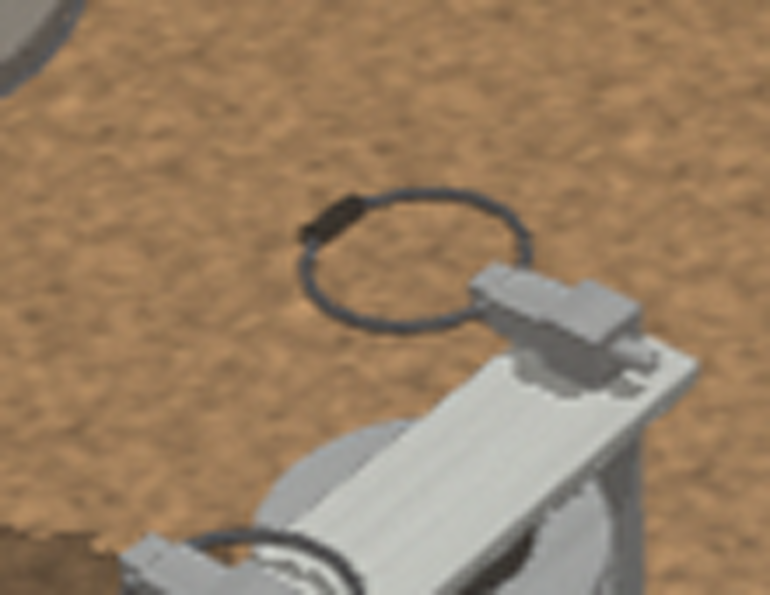

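View pics/l2.png

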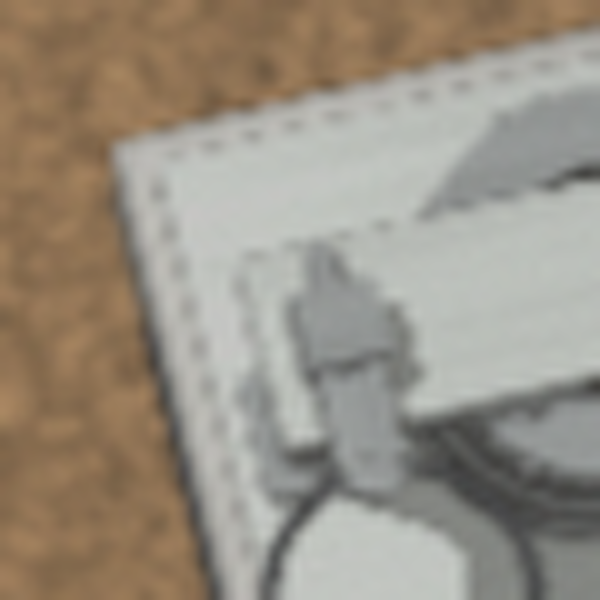

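```bash
python3 - <<'E'
from h import *
s=cap("scene");t=cap("top")
print("scene bow",onz(s,(210+333.5/7-.5,180+218.5/7-.5),.2405))
zoom(t,310,240,60,60,10,"l3.png")
cv2.imwrite("pics/full.png",t["img"])
E
```

```text
scene bow [ 0.51481356 -0.07638806  0.2405    ]
```

View pics/l3.png

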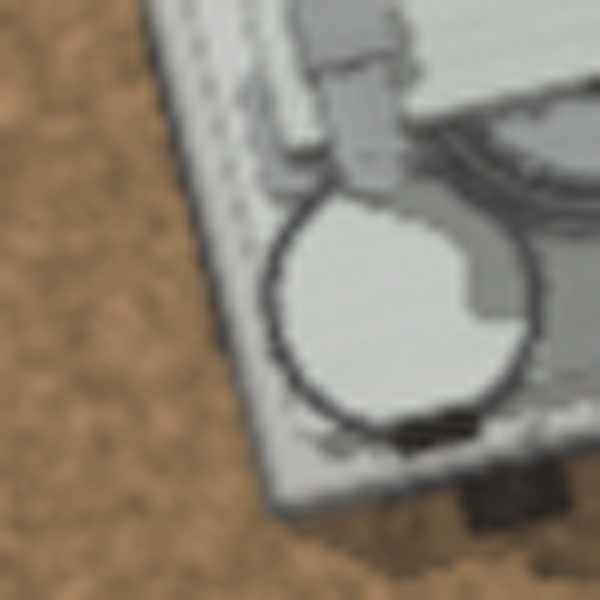

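```bash
python3 - <<'E'
from h import *
s=cap("scene");t=cap("top")
us=(210+333.5/7-.5,180+218.5/7-.5);ut=(310+435.5/10-.5,240+430.5/10-.5)
for z in(.235,.2405,.246): print(z,onz(s,us,z).round(4),onz(t,ut,z).round(4))
print(tri(s,us,t,ut))
E
```

```text
0.235 [ 0.5091 -0.0727  0.235 ] [ 0.5075 -0.0739  0.235 ]
0.2405 [ 0.5148 -0.0764  0.2405] [ 0.507  -0.0735  0.2405]
0.246 [ 0.5206 -0.0801  0.246 ] [ 0.5064 -0.0731  0.246 ]
(array([ 0.50808303, -0.07319727,  0.23454937]), np.float64(0.001850533492029931))
```

>>> drive_tool([
  {"gripper":0.45,"delta_pos":[0.008,-0.036,0],"rot":[0,0,-0.1]},
  {"gripper":0.45,"delta_pos":[0.016,-0.072,0],"rot":[0,0,-0.2]},
  {"gripper":0.45,"delta_pos":[0.024,-0.108,-0.01],"rot":[0,0,-0.3]},
  {"gripper":0.45,"delta_pos":[0.032,-0.144,-0.03],"rot":[0,0,-0.4]},
  {"gripper":0.45,"delta_pos":[0.038,-0.178,-0.05],"rot":[0,0,-0.5]},
], squeeze=25)

```text
clock: 13.82
eef_pos: [0.5055, -0.069, 0.3594]
eef_rot: [0.624, 0.781, 0.001, 0.002]
ft_force: [0.9, 0.0, -0.0]
opening: 0.0386
```

>>> drive_tool([
  {"gripper":0.45,"delta_pos":[0.004,-0.015,-0.03],"rot":[0,0,-0.005]},
  {"gripper":0.45,"delta_pos":[0.004,-0.015,-0.055],"rot":[0,0,-0.005]},
  {"gripper":0.45,"delta_pos":[0.004,-0.015,-0.055],"rot":[0,0,-0.005]},
  {"gripper":0.45,"delta_pos":[0.004,-0.015,-0.055],"rot":[0,0,-0.005]},
  {"gripper":0.45,"delta_pos":[0.004,-0.015,-0.055],"rot":[0,0,-0.005]},
])

```text
clock: 14.23
eef_pos: [0.5098, -0.0802, 0.3053]
eef_rot: [0.623, 0.782, 0.001, 0.001]
ft_force: [-0.6, 0.5, 0.2]
opening: 0.0385
```

```bash
python3 - <<'E'
from h import *
o=bot.observe();print(o["eef_pos"],o["eef_rot"],o["qpos"].round(2))
E
```

```text
[ 0.50981753 -0.08018272  0.30531735] [0.6228929  0.78230589 0.00102492 0.0009352 ] [-0.52  0.12  0.66  1.76 -0.08  1.28  0.38]
```

>>> drive_tool([
  {"gripper":0.45,"delta_pos":[-0.001,0.0065,-0.02],"rot":[0,0,0.006]},
  {"gripper":0.45,"delta_pos":[-0.001,0.0065,-0.04],"rot":[0,0,0.006]},
  {"gripper":0.45,"delta_pos":[-0.001,0.0065,-0.06],"rot":[0,0,0.006]},
  {"gripper":0.45,"delta_pos":[-0.001,0.0065,-0.079],"rot":[0,0,0.006]},
  {"gripper":0.45,"delta_pos":[-0.001,0.0065,-0.079],"rot":[0,0,0.006]},
])

```text
clock: 14.65
eef_pos: [0.507, -0.0725, 0.2234]
eef_rot: [0.62, 0.785, -0.001, -0.001]
ft_force: [-0.3, 0.7, 0.1]
opening: 0.0382
```

```bash
python3 - <<'E'
from h import *
s=cap("scene");o=bot.observe();print(o["eef_pos"],o["ft_force"])
zoom(s,220,170,100,75,8,"m1.png")
E
```

```text
[ 0.50808008 -0.07287494  0.22504945] [ 0.21965951  0.23584635 -0.02094109]
```

View pics/m1.png

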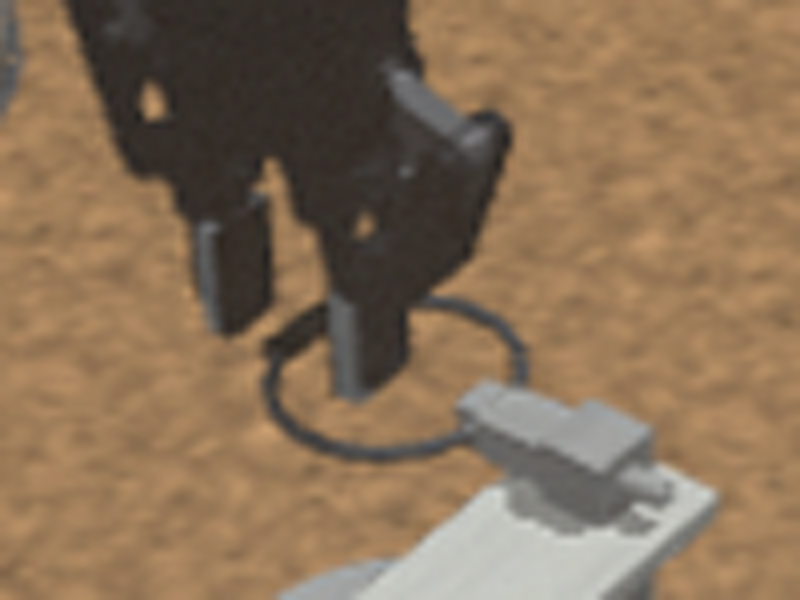

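The sleeve, at about (257,211), lies between the two fingers, roughly 10 mm above the tips. I'll close on it.

>>> drive_tool([
  {"gripper":0,"delta_pos":[0,0,0],"rot":[0,0,0]},
  {"gripper":0,"delta_pos":[0,0,0],"rot":[0,0,0]},
  {"gripper":0,"delta_pos":[0,0,0],"rot":[0,0,0]},
  {"gripper":0,"delta_pos":[0,0,0],"rot":[0,0,0]},
  {"gripper":0,"delta_pos":[0,0,0.002],"rot":[0,0,0]},
], squeeze=25)

```text
clock: 15.12
eef_pos: [0.5084, -0.0737, 0.2273]
eef_rot: [0.621, 0.784, 0.001, 0.001]
ft_force: [-0.3, 0.4, 0.5]
opening: 0.0075
```

```bash
python3 - <<'E'
from h import *
s=cap("scene");o=bot.observe();print(o["eef_pos"],o["ft_force"],o["opening"])
zoom(s,220,170,100,75,8,"m2.png")
E
```

```text
[ 0.50844899 -0.07377803  0.22748733] [-0.31435414 -0.24536144  0.48225067] 0.007635507183365246
```

View pics/m2.png

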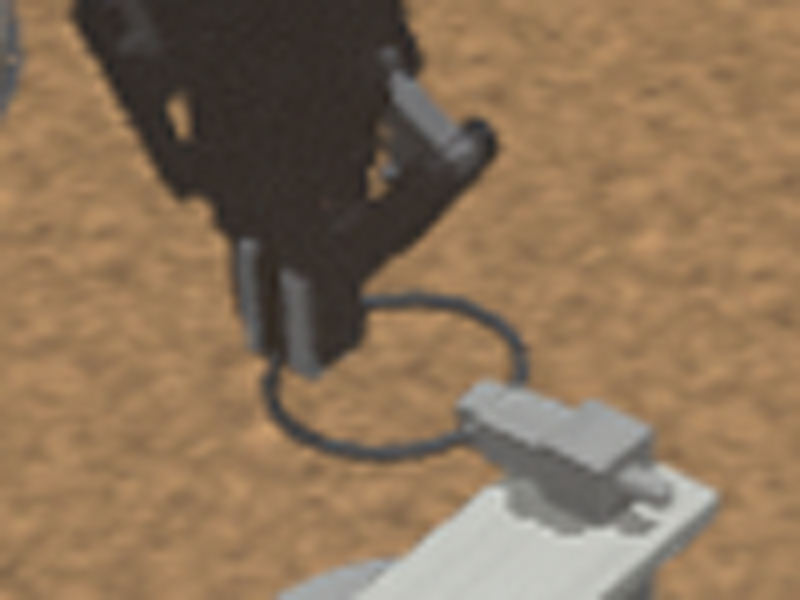

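>>> drive_tool([
  {"gripper":0,"delta_pos":[0.001,0.0002,0.008],"rot":[0,0,0]},
  {"gripper":0,"delta_pos":[0.003,0.0007,0.0175],"rot":[0,0,0]},
  {"gripper":0,"delta_pos":[0.008,0.0019,0.0295],"rot":[0,0,0]},
  {"gripper":0,"delta_pos":[0.0155,0.0037,0.0405],"rot":[0,0,0]},
  {"gripper":0,"delta_pos":[0.0155,0.0037,0.0405],"rot":[0,0,0]},
])

```text
clock: 15.58
eef_pos: [0.5184, -0.0723, 0.2684]
eef_rot: [0.621, 0.784, -0.005, -0.005]
ft_force: [-15.0, -2.4, 6.9]
opening: 0.0076
```

```bash
python3 - <<'E'
from h import *
s=cap("scene");o=bot.observe();print(o["eef_pos"],o["ft_force"],o["opening"])
zoom(s,220,170,100,75,8,"n1.png")
E
```

```text
[ 0.51808626 -0.07231879  0.26777842] [-14.87237112  -3.09455923   7.12934392] 0.007733398124579579
```

View pics/n1.png

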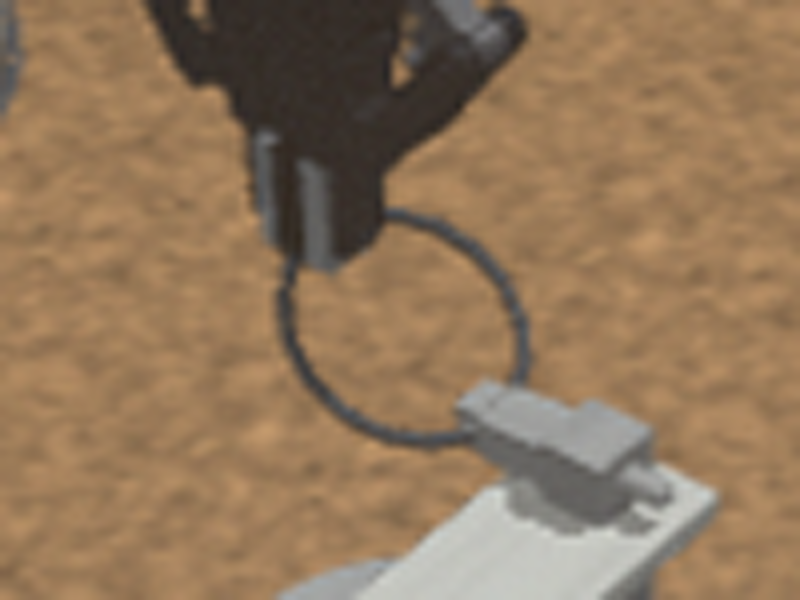

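>>> drive_tool([
  {"gripper":0,"delta_pos":[0.0005,0.0001,0.0075],"rot":[0,0,0]},
  {"gripper":0,"delta_pos":[0.01,0.0023,0.0165],"rot":[0,0,0]},
  {"gripper":0,"delta_pos":[0.0175,0.0041,0.022],"rot":[0,0,0]},
  {"gripper":0,"delta_pos":[0.026,0.0062,0.0265],"rot":[0,0,0]},
  {"gripper":0,"delta_pos":[0.026,0.0062,0.0265],"rot":[0,0,0]},
])

```text
clock: 16.05
eef_pos: [0.5509, -0.0641, 0.2968]
eef_rot: [0.621, 0.784, 0.001, 0.001]
ft_force: [-4.2, -0.2, 9.6]
opening: 0.0075
```

```bash
python3 - <<'E'
from h import *
s=cap("scene");o=bot.observe();print(o["eef_pos"],o["ft_force"],o["opening"])
zoom(s,220,150,100,75,8,"n2.png")
E
```

```text
[ 0.55051055 -0.06438703  0.29664573] [-4.56953395 -0.26588976  8.3205104 ] 0.007619780533771815
```

View pics/n2.png

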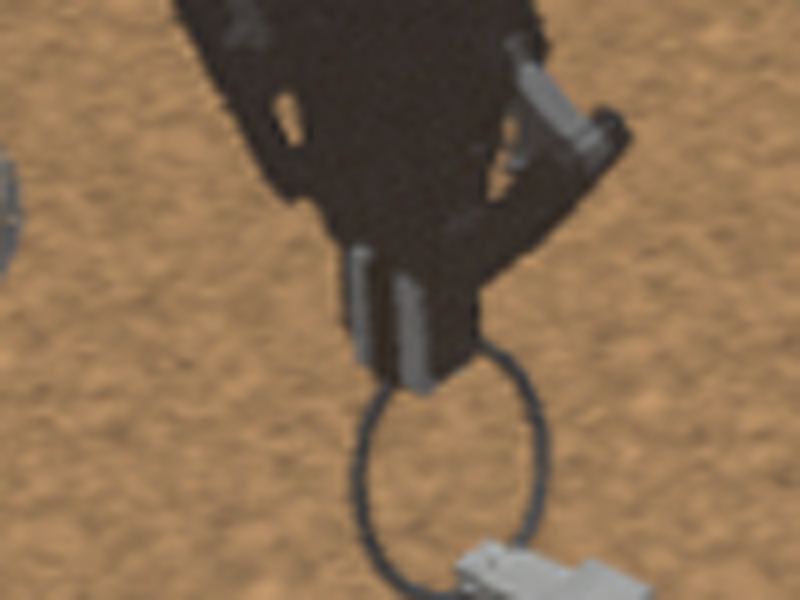

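>>> drive_tool([
  {"gripper":0,"delta_pos":[0.0115,0.0027,0.0015],"rot":[0,0,0]},
  {"gripper":0,"delta_pos":[0.023,0.0054,0.0025],"rot":[0,0,0]},
  {"gripper":0,"delta_pos":[0.037,0.0088,0.001],"rot":[0,0,0]},
  {"gripper":0,"delta_pos":[0.0495,0.0117,-0.0035],"rot":[0,0,0]},
  {"gripper":0,"delta_pos":[0.058,0.0137,-0.008],"rot":[0,0,0]},
])

```text
clock: 16.52
eef_pos: [0.6095, -0.0497, 0.2872]
eef_rot: [0.62, 0.784, 0.001, 0.001]
ft_force: [-1.3, -1.3, 0.9]
opening: 0.0074
```

```bash
python3 - <<'E'
from h import *
s=cap("scene");o=bot.observe();print(o["eef_pos"],o["ft_force"],o["opening"])
zoom(s,240,170,90,70,8,"n3.png")
E
```

```text
[ 0.61059556 -0.04906155  0.28574643] [ 3.65233902 -0.26639628  3.74881479] 0.007395782457382652
```

View pics/n3.png

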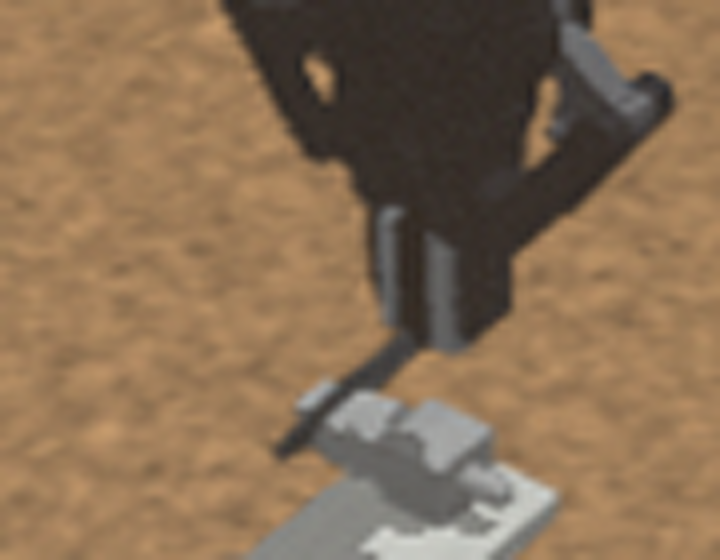

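The ring is past the post's top, at about 2.2 rad. I'll take it slightly further, then open and lift away.

>>> drive_tool([
  {"gripper":0,"delta_pos":[0.004,0.001,-0.005],"rot":[0,0,0]},
  {"gripper":0,"delta_pos":[0.008,0.002,-0.01],"rot":[0,0,0]},
  {"gripper":0.3,"delta_pos":[0.008,0.002,-0.01],"rot":[0,0,0]},
  {"gripper":0.5,"delta_pos":[0.008,0.002,-0.01],"rot":[0,0,0]},
  {"gripper":0.5,"delta_pos":[0.008,0.002,-0.003],"rot":[0,0,0]},
])

```text
clock: 16.98
eef_pos: [0.6138, -0.0479, 0.2812]
eef_rot: [0.621, 0.784, -0.001, -0.002]
ft_force: [-0.5, 1.0, 0.0]
opening: 0.0422
```

>>> drive_tool([
  {"gripper":0.5,"delta_pos":[0,0,0.01],"rot":[0,0,0]},
  {"gripper":0.5,"delta_pos":[0,0,0.03],"rot":[0,0,0]},
  {"gripper":0.5,"delta_pos":[0,0,0.06],"rot":[0,0,0]},
  {"gripper":0.5,"delta_pos":[0,0,0.09],"rot":[0,0,0]},
  {"gripper":0.5,"delta_pos":[0,0,0.12],"rot":[0,0,0]},
])

```text
clock: 17.4
eef_pos: [0.6148, -0.0484, 0.4051]
eef_rot: [0.621, 0.784, 0.0, 0.0]
ft_force: [0.6, -0.2, 0.5]
opening: 0.0424
```

>>> drive_tool([
  {"gripper":0.5,"delta_pos":[-0.02,0.02,0.01],"rot":[0,0,0]},
  {"gripper":0.5,"delta_pos":[-0.045,0.045,0.01],"rot":[0,0,0]},
  {"gripper":0.5,"delta_pos":[-0.07,0.07,0.01],"rot":[0,0,0]},
  {"gripper":0.5,"delta_pos":[-0.095,0.095,0.01],"rot":[0,0,0]},
  {"gripper":0.5,"delta_pos":[-0.12,0.12,0.01],"rot":[0,0,0]},
])

```text
clock: 17.82
eef_pos: [0.494, 0.0722, 0.4138]
eef_rot: [0.621, 0.784, 0.001, 0.0]
ft_force: [0.5, 1.4, -0.3]
opening: 0.0431
```

```bash
python3 - <<'E'
from h import *
s=cap("scene");t=cap("top")
zoom(s,200,190,140,100,5.7,"o1.png");zoom(t,310,195,130,90,6,"o2.png");cv2.imwrite("pics/fs.png",s["img"]);cv2.imwrite("pics/ft.png",t["img"])
E
```

```text
(no output)
```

View pics/o1.png

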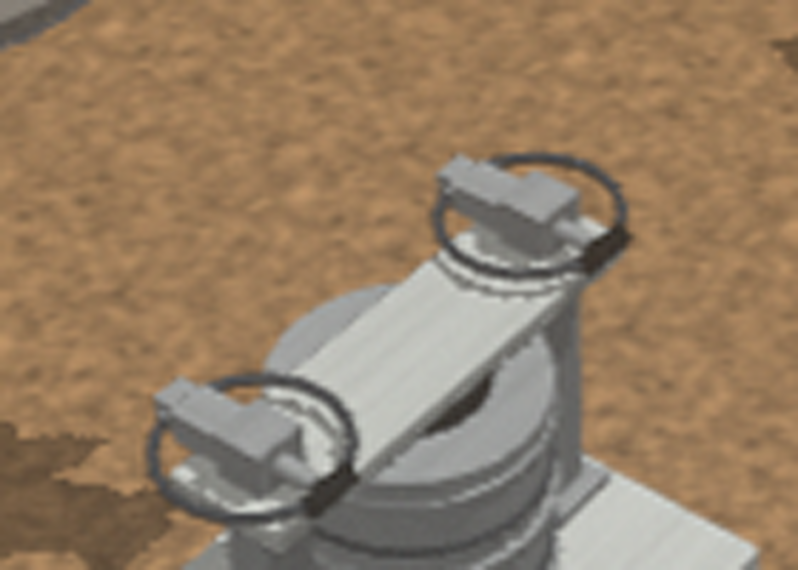

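View pics/o2.png

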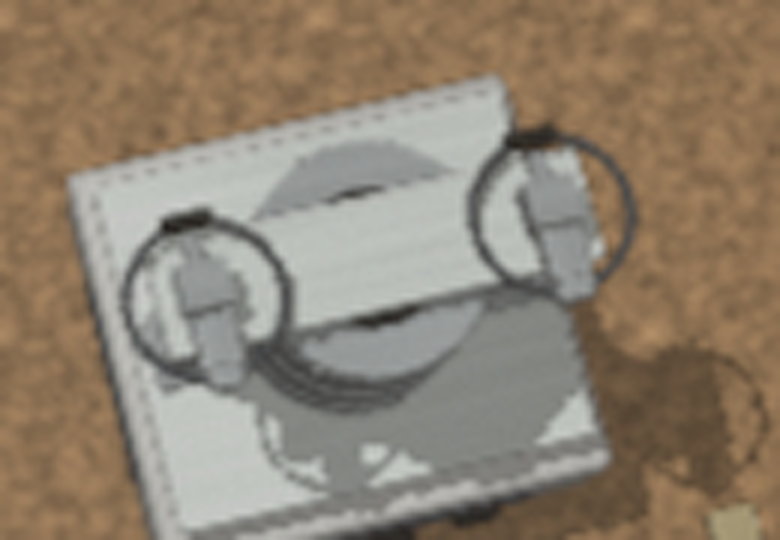

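View pics/fs.png

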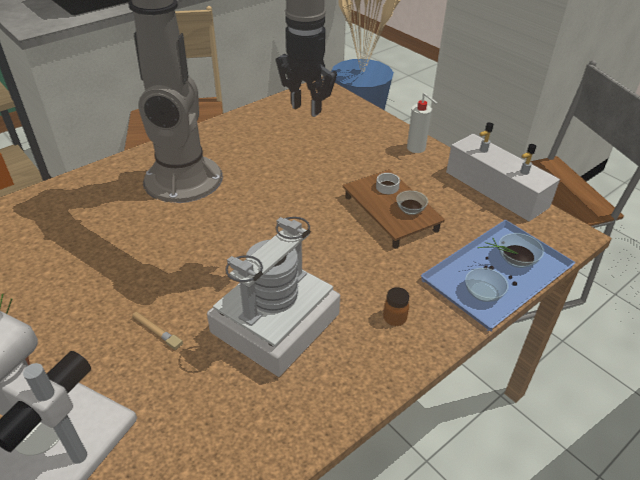

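```bash
python3 - <<'E'
from h import *
s=cap("scene");t=cap("top")
S=lambda x0,y0,k,a,b:np.array((x0+(a+.5)/k-.5,y0+(b+.5)/k-.5))
a,_=tri(s,S(200,190,5.7,606,250),t,S(310,195,6,188,220)); b,_=tri(s,S(200,190,5.7,328,490),t,S(310,195,6,532,137))
d=a-b;y=.235;print(a,b,"local x,y,z diff",d@[np.cos(y),np.sin(y),0],d@[-np.sin(y),np.cos(y),0],d[2])
print(bot.observe()["ft_force"])
E
```

```text
[ 0.6369922  -0.04392887  0.24096389] [ 0.67213729 -0.18971085  0.24055521] local x,y,z diff -0.00023479356281386028 0.14995835649853403 0.0004086781505682202
[ 1.26004266  0.2030258  -0.39338824]
```

The new pin matches the reference pin: 150.0 mm apart along y, with −0.2 mm offset in x and +0.4 mm in z. Handing in now.

```bash
python3 - <<'E'
from plant import bot
print(bot.hand_in(), bot.observe()["clock"])
E
```

```text
the job is handed in; nothing more can be done
the job is handed in; nothing more can be done
```

The linchpin is fully home in the free post with its ring snapped shut over the tip. I handed the job in at about 18 s on the clock; the hand-in reports no verdict.

**What I did:**
- I pulled the pin out from under the rack by its shaft, then regripped it by the head.
- I pushed it through the free post's hole from the -x side until the shoulder stopped on the post, at about 8 N.
- I let go, gripped the ring's sleeve and swung it over the post to about 2.3 rad, then opened the gripper. The ring snapped shut, and I backed the arm well clear.

**Last checks:**
- **Pin and ring:** in both cameras the new pin looks the same as the one already locked. Measured across the two views, its sleeve is 150.0 mm from the other one along y, -0.2 mm off in x and +0.4 mm in z. The nominal values are 150, 0 and 0.
- **Bystanders:** the bowl, tin, jar and brush look unmoved in the last scene picture. I judged this by eye and did not measure it.

**Disagreements along the way:**
- The two cameras disagreed by about 3 mm on where the post is, so I averaged them. The pin then went in with almost no contact force.
- While swinging the ring up, my assumed arc was a few millimetres off. That pushed the pin inward, toward its seat, with up to about 15 N, so I corrected the path.

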